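Put the measuring beakers away upside down, nested by size

TASK

The rinsed measuring beakers go away as one nested set, mouth down on the striped tray: turn the middle-sized (green) beaker upside down and lower it over the small (yellow) one that already stands mouth down there, then turn the large (blue) one upside down and lower it over both, so that every rim sits flat on the tray. Set the beakers down gently without dropping them or knocking them over, leave the small one where it stands, and do not disturb the bowl, brush, mug, turner and spoon.

Things in the scene. Friction and masses are not known exactly. Their poses are not given: they have to be found in the camera images.
- beaker_s: Small yellow measuring beaker, 44 mm across the flats, 90 mm tall, 50 g; starts upside down (mouth down) on the tray, so its origin is at the top. Straight octagonal walls 2.5 mm thick (eight flat faces, four square to the body's x and y axes), 4 mm base, no handle, narrow dark band round the open mouth. Origin at the centre of the outside of its base; the body's z points from base to mouth.
- beaker_m: Middle green measuring beaker, 56 mm across the flats (inside 51 mm), 100 mm tall, about 70 g; starts upright, mouth up, on the table. Laid down it rests on a face. Straight octagonal walls 2.5 mm thick (eight flat faces, four square to the body's x and y axes), 4 mm base, no handle, narrow dark band round the open mouth. Origin at the centre of the outside of its base; the body's z points from base to mouth.
- beaker_l: Large blue measuring beaker, 69 mm across the flats (inside 64 mm), 110 mm tall, about 90 g; starts upright, mouth up, on the table. Laid down it rests on a face. Straight octagonal walls 2.5 mm thick (eight flat faces, four square to the body's x and y axes), 4 mm base, no handle, narrow dark band round the open mouth. Origin at the centre of the outside of its base; the body's z points from base to mouth.
- tray: Fixed flat wooden serving tray with dark and light stripes, 280 mm (its x) by 400 mm (its y), floor 8 mm above the table, low lip 16 mm above the table round the edge. Origin at the centre of its underside, z up.
- bowl: White party bowl with a leaf-patterned rim, 145 mm wide, 40 mm tall, lying on the tray; to be left alone. Origin at the centre of its underside.
- brush: Pale blue basting brush 165 mm long, 13 mm thick, lying on the tray along its own x; to be left alone. Origin on its underside, near its middle.
- mug: Pink mug, 80 mm wide, 85 mm tall, handle towards its +y; to be left alone. Origin at the centre of its underside.
- turner: Turner (spatula) 260 mm long, lying on the table along its own x; to be left alone. Origin on its underside, near its middle.
- spoon: Spoon 170 mm long, lying on the table along its own x; to be left alone. Origin on its underside, near its middle.
Things that resemble listed ones, but are neither listed nor needed, are in the scene too. Leave any purple or red look-alike of the beaker_l alone. Leave any red look-alike of the beaker_m alone.

How it is judged (in metres and radians):
On the way, in this order (a step that is already met when the one before it is completed fails the run):
1. the middle beaker is upside down over the small one, its rim on the tray, and let go (angle between each of beaker_s, beaker_m's own z axis and vertical above 3.06 rad and z of beaker_s in the frame of tray between 0.095 and 0.101 m and z of beaker_m in the frame of tray between 0.105 and 0.111 m and horizontal distance between beaker_m and beaker_s below 0.008 m and contact force between the fingers and beaker_m below 0.1 N), for 0.2 s.
2. the large beaker is upside down over both, its rim on the tray, and let go (all of step 1 and angle between beaker_l's own z axis and vertical above 3.06 rad and z of beaker_l in the frame of tray between 0.115 and 0.121 m and horizontal distance between beaker_l and beaker_m below 0.008 m and contact force between the fingers and beaker_l below 0.1 N), for 0.2 s.
At the end, for the whole second after the job is handed in: All three beakers stand upside down (within 0.08 rad) one over the other, small inside middle inside large, each centred within 8 mm of the one inside it, each rim within 3 mm of the tray's floor, released and at rest (all of step 2 and linear speed of each of beaker_s, beaker_m, beaker_l below 0.02 m/s and angular speed of each of beaker_s, beaker_m, beaker_l below 0.2 rad/s); the robot touches nothing.
It fails at once if the small beaker is tipped or pushed more than 30 mm from where it stood (angle between beaker_s's own z axis and vertical below 2.7 rad or distance of beaker_s from where it was at the start of the episode above 0.03 m).
It fails at once if the middle or large beaker falls freely (dropped or knocked over): faster than 0.6 m/s or 6 rad/s while not held (((linear speed of beaker_m above 0.6 m/s or angular speed of beaker_m above 6 rad/s) and contact force between the fingers and beaker_m below 0.05 N) or ((linear speed of beaker_l above 0.6 m/s or angular speed of beaker_l above 6 rad/s) and contact force between the fingers and beaker_l below 0.05 N)).
It fails at once if the bowl, brush, mug, turner or spoon is moved more than 30 mm (distance of any of bowl, brush, mug, turner, spoon from where it was at the start of the episode above 0.03 m).
It also fails if it takes over 72 s, if anything falls off the work surface, if the arm or the gripper's body presses on something with over 40 N, if the wrist force passes 120 N, or if a joint passes its speed limit or range.

ROBOT

A 6-joint arm with a two-finger parallel gripper is mounted at the origin on the work surface. World frame = base frame: x ahead of the robot, y to its left, z up, the work surface at z = 0. Lengths are in mm, angles in rad, forces in N, time in s.
With the tool pointing down it reaches from about 325 to 775 mm from the base axis. Payload 5.5 kg.
Tool frame: the origin (TCP) lies on the centre line of the jaws, within the pads' length; the fingertips stand 17 mm ahead of it and the grasp point (between the pads) lies 2 mm behind it; z points along the fingers, y is the line along which they close (so a half turn about z gives the same grasp; the last joint's range is limited). The gripper opens to 88 mm and grips with 3 to 60 N. Pads are 20 mm wide; open, the fingers measure 115 mm over their backs; the gripper's body (75 mm by 178 mm) begins 61 mm behind the grasp point.
Start: joints at [-1.238, 0.091, 1.231, -0, 1.82, -0.057], TCP at [228.003, -555.006, 239.631] pointing down, gripper open.
Joint ranges: [-2.87, 2.87], [-0.86, 2.18], [0.17, 2.46], [-1.51, 4.65], [0.06, 2.69], [-2.65, 2.65]. Speed limits (rad/s): [2.57, 2.57, 3.01, 3.14, 3.14, 3.14].

INTERFACE

Orientations are given as a unit quaternion [w, x, y, z].
In Python, from bench import arm, vision, nets gives the robot as it stands. The module is installed in compiled form; this text tells all that it offers.
- The arm moves only by the tool step_arm, never from a script. Its argument "moves" is a list of rows, each an object with "travel": the shift along the tool's x, y, z scaled (see below), a list of three; "turn": the turn about the tool's z scaled (see below); "claw": the closure, from -1 (fully open) to 1 (shut). A call has 1 to 5 rows; each row shifts and turns the commanded pose from where the row before left it, along the tool's axes as they then stand; what a row does not reach is not made up. The controller multiplies each number of a shift by 0.15 m and each number of a turn by pi rad. A row lasts 1/8 s, in which the tool goes at most 62.5 mm and 10.7 degrees, less where a joint would pass 70% of its speed; a pose out of reach is approached as far as the arm can. A call with a number of a shift or a turn outside -1 to 1 is refused whole. A call with a gripper value outside its range is refused whole. The fingers move at their own pace and stop on an object; "force" is the grip in N (left out, the last holds). Time passes only in rows, so rows that do not move let the fingers close. It gives the time, the measured TCP pose, the force, the opening and the grip force at its end, in the units of the state.
- arm.state(): the state, without advancing time (a new reading comes with each control period).
- vision.snapshot(name): name is "scene" or "top" or "wrist"; returns a dict with "img" (480x640x3 uint8, red, green, blue), "z_map" (480x640 float32, mm along the optical axis (not along the pixel's ray), 0 where there is no reading), "fx", "fy", "cx", "cy" (pixels), "xyz" and "attitude" of the camera in the world. Camera axes: x right, y up, looking along -z (the intrinsics and any distortion apply to the point x, -y, -z); pixel columns grow to the right and rows downward; lengths in mm; the calibration is good to about 2 mm. A picture is of the moment at which its call begins.
- arm.hand_in(): hands the job in; it is judged then, once.
Trained networks look in a picture, given as the dict that the camera call returned (one of the last four; its "shot" number tells which), for a name from the list of things; names that differ only in an ending like _2 or _b are one class to them, and where a whole thing is asked for, a point or a joint stands for the part that bears it (a point fixed in the world has none). Each returns a list of dicts, best first, with "p" (0 to 1); they miss things now and then, are a little off and sometimes report something else, mostly with a low value. They report only what shows in the picture. A call takes as long as a camera call. They do not tell look-alikes from the thing itself.
- nets.find_in(target, picture): "point" ([x, y, z] in mm, in the coordinates of the camera as it stood for that picture, good to about 4 mm: the middle of the surface that is visible of it).
- nets.spot_point(target, picture): "point" ([x, y, z] in mm, in the coordinates of the camera as it stood for that picture, good to about 4 mm: a listed point, or the origin of a listed thing).
The state is a dict: "time_s": time; "joint_positions": joint angles; "joint_velocities": joint speeds; "joint_efforts": joint torques, N m; "position": TCP position; "orientation": TCP orientation; "ft_force": force on the tool from outside, world axes, zero at the start; "torque": the same for the moment, N m; "width": finger opening in mm; "finger_force": force on a finger pad.
Only numpy, scipy, OpenCV 4.12 (cv2) and the standard library are available. Lean on these libraries where they do the work, as an engineer would, in place of code of your own. Each camera call takes 0.05 s, during which the arm holds its last target. There are 200 camera calls.

## Working session

There is one attempt and no reset: what is moved stays moved. The work goes in short steps, Python scripts to look and compute and a tool call to move; the robot and the scene stay as the last step left them, time stands still between calls to the robot, and variables do not carry over. Pictures are saved under pics/ and viewed, at most 10 in all, crops included, and the job is handed in when it is done.

Besides the shell and the picture viewer there is one more tool, called after ">>>" as name([rows], argument=value, ...), one row to a line, values as JSON. step_arm: Moves the arm, as the interface text tells. Its arguments: {"type":"object","properties":{"moves":{"type":"array"},"force":{"type":"number"}},"required":["moves"]}

```bash
mkdir -p pics
cat > h.py <<'E'
import numpy as np, cv2
from scipy.spatial.transform import Rotation as R
from bench import arm, vision, nets
def q2R(q): return R.from_quat([q[1],q[2],q[3],q[0]])
def cam2w(p,s): return q2R(s["attitude"]).apply(np.asarray(p,float))+np.asarray(s["xyz"])
def px2w(u,v,s,z=None):
    z=s["z_map"][v,u] if z is None else z
    u=np.asarray(u,float);v=np.asarray(v,float)
    return cam2w(np.stack([(u-s["cx"])/s["fx"]*z,-(v-s["cy"])/s["fy"]*z,-z],-1),s)
def cloud(s):
    v,u=np.mgrid[:480,:640]; P=px2w(u.ravel(),v.ravel(),s,s["z_map"].ravel()); return P.reshape(480,640,3)
def save(n,s): cv2.imwrite(f"pics/{n}.png",s["img"][:,:,::-1])
E
python3 - <<'E'
from h import *
np.set_printoptions(precision=1,suppress=True)
print(arm.state())
for n in ("top","scene"):
    s=vision.snapshot(n); save(n+"0",s); print(n,[k for k in s if k not in("img","z_map")],s["xyz"],s["attitude"],s["fx"])
    for t in ("beaker_s","beaker_m","beaker_l","tray","bowl","brush","mug","turner","spoon"):
        print(t,[(round(d["p"],2),cam2w(d["point"],s)) for d in nets.spot_point(t,s)])
E
```

```text
{'time_s': 0.0, 'joint_positions': array([-1.2,  0.1,  1.2, -0. ,  1.8, -0.1]), 'joint_velocities': array([ 0.,  0.,  0.,  0.,  0., -0.]), 'joint_efforts': array([  0. , -44.6, -40.6,   0.1,   0. ,  -0. ]), 'position': array([ 227.9, -554.7,  238.5]), 'orientation': array([-0. ,  1. ,  0.2, -0. ]), 'ft_force': array([ 0.3,  0.7, -0.2]), 'torque': array([-0.,  0., -0.]), 'finger_force': 0.0, 'width': 87.5686031010491}
top ['fx', 'fy', 'cx', 'cy', 'xyz', 'attitude', 'shot'] [ 374.9   -4.7 1431.5] [-0.7 -0.   0.   0.7] 499.8431469740694
beaker_s [(0.87, array([624.9, 307.9,  -3.8])), (0.79, array([387.9, 142.3,   4.4])), (0.71, array([422.8, 281.2,  -0.6])), (0.7, array([532. , 416.3,   1.3])), (0.7, array([529.8, 185.9,   2.2])), (0.66, array([375.1, 411.1,  -1.6])), (0.56, array([ 543.7, -166.8,  100.2]))]
beaker_m [(0.87, array([624.9, 307.9,  -3.8])), (0.79, array([387.9, 142.3,   4.4])), (0.71, array([422.8, 281.2,  -0.6])), (0.7, array([532. , 416.3,   1.3])), (0.7, array([529.8, 185.9,   2.2])), (0.66, array([375.1, 411.1,  -1.6])), (0.56, array([ 543.7, -166.8,  100.2]))]
beaker
[... 1204 characters left out ...]
[384.9, 145.9,   0.7]))]
beaker_l [(0.88, array([ 547.1, -164.8,   97.1])), (0.85, array([528.2, 190. ,   1.9])), (0.82, array([531.6, 418.9,   2. ])), (0.78, array([419.5, 285.7,  -0.1])), (0.77, array([373.8, 408.4,  -1.9])), (0.66, array([384.9, 145.9,   0.7]))]
tray [(0.9, array([ 601.2, -205.8,    1. ])), (0.57, array([727.3, 289.6,  -0.8]))]
bowl [(0.78, array([ 562.9, -321.3,    8.5])), (0.2, array([ 545.7, -167.1,   98.6]))]
brush [(0.61, array([ 697.7, -291.8,    7.4])), (0.38, array([ 596.9, -207.3,   -1.9]))]
mug [(0.78, array([ 502. , -521.5,    0. ])), (0.23, array([526.2, 188.8,   3.7]))]
turner [(0.61, array([730.8, 289.4,   0.2]))]
spoon [(0.78, array([608.5, 518.5,  -0.6]))]
```

View pics/top0.png

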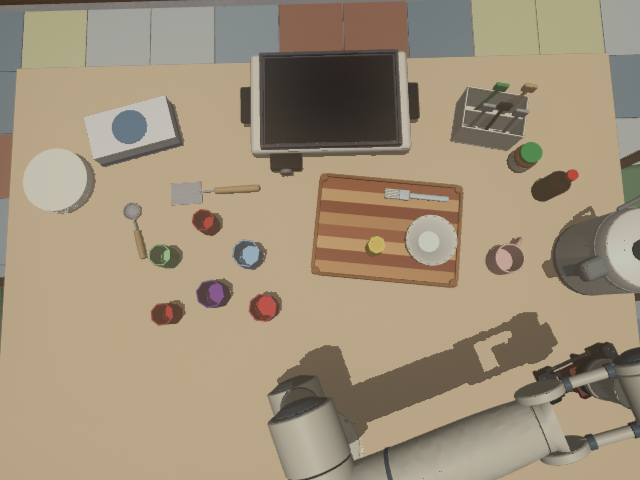

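View pics/scene0.png

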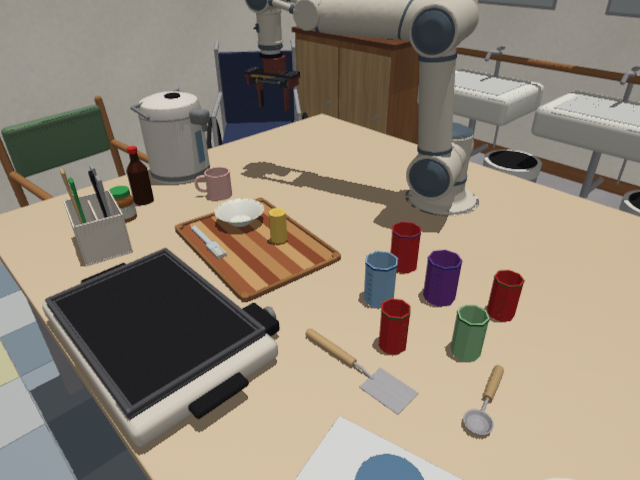

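```bash
cat >> h.py <<'E'
def yaw_of(st=None):
    st=st or arm.state(); X=q2R(st["orientation"]).as_matrix(); return np.arctan2(X[1,0],X[0,0]),X
def plan(x,y,z,yaw=None,mx=60.):
    """rows (travel units, turn units) from the measured pose to a world pose; turn spread first"""
    st=arm.state(); p=np.array(st["position"]); a,X=yaw_of(st)
    d=np.array([x,y,z])-p; dy=0 if yaw is None else (yaw-a+np.pi)%(2*np.pi)-np.pi
    n=int(max(np.ceil(np.linalg.norm(d)/mx),np.ceil(abs(dy)/np.radians(10)),1))
    print("pos",p.round(1),"yaw",round(np.degrees(a),2),"turn tot",round(dy/np.pi,4),"n",n,"w",round(st["width"],1),"t",round(st["time_s"],2))
    for i in range(n):
        b=a+dy*i/n; tx=np.array([np.cos(b),np.sin(b),0]); ty=np.array([np.sin(b),-np.cos(b),0])
        print(np.round([d@tx/n/150,d@ty/n/150,-d[2]/n/150,-dy/n/np.pi],4).tolist())
E
python3 - <<'E'
from h import *
np.set_printoptions(precision=3,suppress=True)
print(yaw_of())
plan(520,390,300,np.pi/2)
s=vision.snapshot("wrist"); print(s["xyz"],q2R(s["attitude"]).as_matrix())
s=vision.snapshot("top"); C=cloud(s); img=cv2.cvtColor(s["img"],cv2.COLOR_RGB2HSV)
for n,(x,y),r,h in (("M",(532,418),45,100),("L",(529,189),52,110),("S",(545,-166),40,98)):
    m=(np.hypot(C[...,0]-x,C[...,1]-y)<r)&(C[...,2]>h-10)&(C[...,2]<h+10)
    P=C[m]; print(n,len(P),P.mean(0),P.min(0),P.max(0))
    (c,wh,ang)=cv2.minAreaRect(P[:,:2].astype(np.float32)); print(c,wh,ang)
E
```

```text
(np.float64(0.38980654609031706), array([[ 0.925,  0.38 , -0.   ],
       [ 0.38 , -0.925, -0.   ],
       [-0.   ,  0.   , -1.   ]]))
pos [ 228.  -555.   239.6] yaw 22.33 turn tot 0.3759 n 17 w 87.7 t 1.0
[0.2467, -0.2993, -0.0237, -0.0221]
[0.2669, -0.2814, -0.0237, -0.0221]
[0.2858, -0.2622, -0.0237, -0.0221]
[0.3033, -0.2417, -0.0237, -0.0221]
[0.3194, -0.2201, -0.0237, -0.0221]
[0.3339, -0.1974, -0.0237, -0.0221]
[0.3468, -0.1738, -0.0237, -0.0221]
[0.358, -0.1493, -0.0237, -0.0221]
[0.3675, -0.1241, -0.0237, -0.0221]
[0.3752, -0.0982, -0.0237, -0.0221]
[0.3811, -0.072, -0.0237, -0.0221]
[0.3852, -0.0453, -0.0237, -0.0221]
[0.3874, -0.0185, -0.0237, -0.0221]
[0.3878, 0.0085, -0.0237, -0.0221]
[0.3863, 0.0354, -0.0237, -0.0221]
[0.3829, 0.0621, -0.0237, -0.0221]
[0.3776, 0.0885, -0.0237, -0.0221]
[ 295.724 -527.642  383.802] [[ 0.38   0.892  0.244]
 [-0.925  0.366  0.101]
 [ 0.001 -0.264  0.965]]
M 136 [530.904 418.566  99.341] [501.928 388.478  90.541] [559.514 446.631 107.104]
(530.5308837890625, 417.632568359375) (57.9162712097168, 57.472381591796875) 88.98822021484375
L 136 [529.199 186.445 110.244] [492.744 148.513 100.057] [565.636 221.061 117.313]
(528.7343139648438, 184.91836547851562) (70.73060607910156, 70.01087188720703) 35.65153121948242
S 231 [ 544.104 -164.714   99.346] [ 521.664 -188.35    88.672] [ 566.839 -140.99   106.6  ]
(544.4563598632812, -165.06068420410156) (43.312896728515625, 44.114707946777344) 58.19110870361328
```

>>> step_arm([
  {"travel": [0.25, -0.3, 0], "turn": -0.022, "claw": -1},
  {"travel": [0.27, -0.28, 0], "turn": -0.022, "claw": -1},
  {"travel": [0.29, -0.26, 0], "turn": -0.022, "claw": -1},
  {"travel": [0.3, -0.24, 0], "turn": -0.022, "claw": -1},
  {"travel": [0.32, -0.22, 0], "turn": -0.022, "claw": -1},
])

```text
time_s: 1.72
position: [315.7, -275.5, 239.8]
orientation: [0.0, 0.933, 0.36, 0.0]
ft_force: [1.1, -0.0, 0.6]
width: 87.7
finger_force: 0.0
```

>>> step_arm([
  {"travel": [0.33, -0.2, 0], "turn": -0.022, "claw": -1},
  {"travel": [0.35, -0.17, 0], "turn": -0.022, "claw": -1},
  {"travel": [0.36, -0.15, 0], "turn": -0.022, "claw": -1},
  {"travel": [0.37, -0.12, 0], "turn": -0.022, "claw": -1},
  {"travel": [0.375, -0.1, 0], "turn": -0.022, "claw": -1},
])

```text
time_s: 2.35
position: [402.9, 2.6, 240.0]
orientation: [0.0, 0.857, 0.516, 0.001]
ft_force: [1.7, -1.2, 0.8]
width: 87.6
finger_force: 0.0
```

>>> step_arm([
  {"travel": [0.38, -0.07, 0], "turn": -0.022, "claw": -1},
  {"travel": [0.385, -0.045, 0], "turn": -0.022, "claw": -1},
  {"travel": [0.385, -0.02, 0], "turn": -0.022, "claw": -1},
  {"travel": [0.38, 0.01, 0], "turn": -0.022, "claw": -1},
  {"travel": [0.38, 0.03, 0], "turn": -0.022, "claw": -1},
])

```text
time_s: 2.98
position: [488.9, 277.7, 239.8]
orientation: [0.0, 0.755, 0.655, 0.0]
ft_force: [0.9, -0.2, 0.8]
width: 88.0
finger_force: 0.0
```

>>> step_arm([
  {"travel": [0.2, 0.05, 0], "turn": -0.022, "claw": -1},
  {"travel": [0, 0, 0], "turn": -0.022, "claw": -1},
  {"travel": [0, 0, 0], "turn": 0, "claw": -1},
])

```text
time_s: 3.35
position: [500.3, 304.7, 239.3]
orientation: [-0.0, 0.709, 0.705, -0.0]
ft_force: [0.1, 0.1, 0.6]
width: 87.8
finger_force: 0.0
```

```bash
cat >> h.py <<'E'
def octo(P,flat,ctr=None):
    """fit octagon outline (across flats) to rim points: centre and yaw (mod 45) by outermost support"""
    from scipy.optimize import minimize
    best=None
    for a in np.radians(np.arange(0,45,1)):
        k=a+np.arange(8)*np.pi/4; N=np.c_[np.cos(k),np.sin(k)]
        S=np.percentile(P[:,:2]@N.T,97,axis=0); c=2/8*(N.T@S)   # support centre
        r=S-N@c; e=r.std()
        if best is None or e<best[0]: best=(e,np.degrees(a),c,2*r.mean())
    return best
def rim(s,x,y,r,h,t=8):
    C=cloud(s); m=(s["z_map"]>0)&(np.hypot(C[...,0]-x,C[...,1]-y)<r)&(abs(C[...,2]-h)<t); return C[m]
E
python3 - <<'E'
from h import *
np.set_printoptions(precision=1,suppress=True)
s=vision.snapshot("wrist"); save("w1",s); print(s["xyz"])
P=rim(s,531,418,42,100); print(len(P),P.mean(0)); print(octo(P,56))
b=octo(P,56); plan(531,418,180,np.pi/2)
E
```

```text
[501.6 376.9 383.4]
1781 [532.8 423.4  98.4]
(np.float64(0.033305166246515985), np.float64(1.0), array([531.1, 420. ]), np.float64(55.76845250570578))
pos [500.3 304.3 239.6] yaw 89.58 turn tot 0.0023 n 3 w 87.5 t 3.4
[0.2531, 0.0664, 0.1324, -0.0008]
[0.2529, 0.067, 0.1324, -0.0008]
[0.2528, 0.0676, 0.1324, -0.0008]
```

View pics/w1.png

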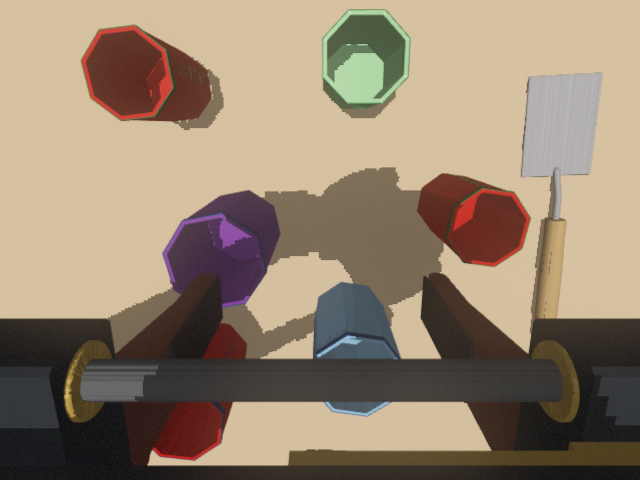

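>>> step_arm([
  {"travel": [0.257, 0.068, 0.1], "turn": -0.002, "claw": -1},
  {"travel": [0.257, 0.068, 0.1], "turn": 0, "claw": -1},
  {"travel": [0.257, 0.068, 0], "turn": 0, "claw": -1},
  {"travel": [0, 0, 0.3], "turn": 0, "claw": -1},
  {"travel": [0, 0, 0.3], "turn": 0, "claw": -1},
])

```text
time_s: 4.03
position: [531.6, 420.2, 119.3]
orientation: [0.0, 0.708, 0.707, 0.001]
ft_force: [1.1, -0.1, 0.3]
width: 88.1
finger_force: 0.0
```

>>> step_arm([
  {"travel": [0, 0, 0.31], "turn": 0, "claw": -1},
  {"travel": [0, 0, 0], "turn": 0, "claw": -1},
  {"travel": [0, 0, 0], "turn": 0, "claw": 1},
  {"travel": [0, 0, 0], "turn": 0, "claw": 1},
  {"travel": [0, 0, 0], "turn": 0, "claw": 1},
], force=5)

```text
time_s: 4.65
position: [532.0, 420.5, 75.7]
orientation: [0.0, 0.707, 0.707, 0.002]
ft_force: [0.6, 0.2, 0.9]
width: 61.1
finger_force: 0.0
```

>>> step_arm([
  {"travel": [0, 0, 0], "turn": 0, "claw": 1},
  {"travel": [0, 0, 0], "turn": 0, "claw": 1},
  {"travel": [0, 0, -0.25], "turn": 0, "claw": 1},
  {"travel": [0, 0, -0.36], "turn": 0, "claw": 1},
  {"travel": [0, 0, -0.36], "turn": 0, "claw": 1},
])

```text
time_s: 5.28
position: [531.0, 419.7, 219.3]
orientation: [0.0, 0.707, 0.707, -0.001]
ft_force: [1.0, 0.1, -0.9]
width: 55.9
finger_force: 5.0
```

>>> step_arm([
  {"travel": [-0.2, -0.05, 0], "turn": 0, "claw": 1},
  {"travel": [-0.38, -0.1, 0], "turn": 0, "claw": 1},
  {"travel": [-0.38, -0.1, 0], "turn": 0, "claw": 1},
  {"travel": [-0.38, -0.1, 0], "turn": 0, "claw": 1},
  {"travel": [-0.38, -0.1, 0], "turn": 0, "claw": 1},
])

```text
time_s: 5.9
position: [463.0, 160.1, 218.3]
orientation: [0.0, 0.707, 0.707, -0.0]
ft_force: [0.2, -0.7, -0.1]
width: 55.9
finger_force: 5.0
```

>>> step_arm([
  {"travel": [-0.38, -0.1, 0], "turn": 0, "claw": 1},
  {"travel": [-0.38, -0.1, 0], "turn": 0, "claw": 1},
  {"travel": [-0.38, -0.1, 0], "turn": 0, "claw": 1},
  {"travel": [-0.38, -0.1, 0], "turn": 0, "claw": 1},
  {"travel": [-0.17, -0.05, 0.1], "turn": 0, "claw": 1},
])

```text
time_s: 6.52
position: [395.8, -94.3, 204.6]
orientation: [0.002, 0.708, 0.706, 0.0]
ft_force: [0.3, 1.1, -0.4]
width: 55.8
finger_force: 5.0
```

>>> step_arm([
  {"travel": [0, 0, 0.3], "turn": 0, "claw": 1},
  {"travel": [0, 0, 0.3], "turn": 0, "claw": 1},
  {"travel": [0, 0, 0.17], "turn": 0, "claw": 1},
  {"travel": [0, 0, 0], "turn": 0, "claw": 1},
])

```text
time_s: 7.02
position: [394.8, -91.3, 85.8]
orientation: [-0.002, 0.707, 0.707, -0.001]
ft_force: [-0.1, 0.8, 0.4]
width: 56.0
finger_force: 5.0
```

Run:
```python
from h import *
np.set_printoptions(precision=1,suppress=True)
plan(395,-90,75,np.pi/2); print(arm.state()["ft_force"],arm.state()["finger_force"])
s=vision.snapshot("scene"); save("s1",s); cv2.imwrite("pics/s1c.png",cv2.resize(s["img"][60:300,160:480,::-1],(800,600)))
```

```text
pos [394.8 -91.3  85.8] yaw 90.0 turn tot -0.0 n 1 w 56.0 t 7.03
[0.0088, 0.0013, 0.072, 0.0]
[-0.1  0.8  0.4] 4.999898001551628
```

View pics/s1c.png

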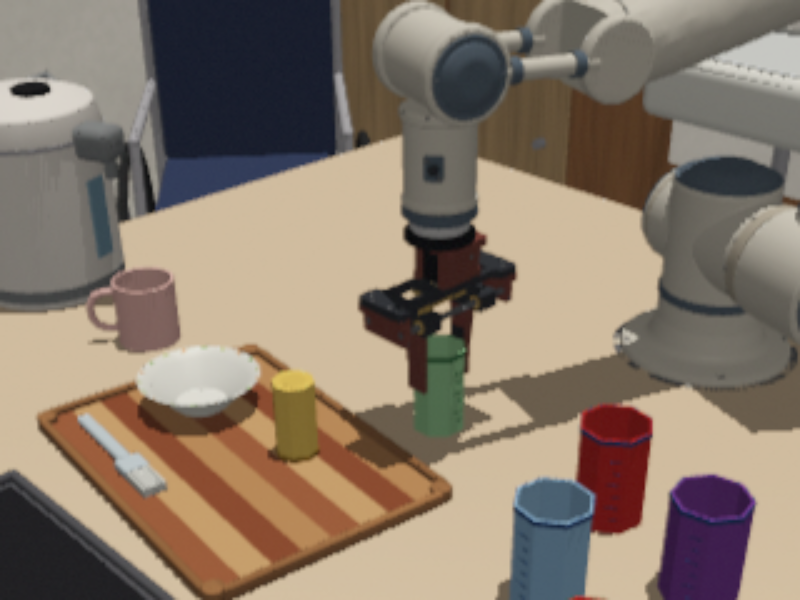

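>>> step_arm([
  {"travel": [0, 0, 0.09], "turn": 0, "claw": 1},
  {"travel": [0, 0, 0], "turn": 0, "claw": 1},
  {"travel": [0.089, 0, -0.02], "turn": 0, "claw": 1},
  {"travel": [0.093, 0, -0.007], "turn": 0, "claw": 1},
], force=5)

```text
time_s: 7.58
position: [396.5, -63.4, 79.4]
orientation: [0.0, 0.707, 0.707, 0.0]
ft_force: [-0.0, 0.7, -1.0]
width: 56.0
finger_force: 5.0
```

>>> step_arm([
  {"travel": [0.093, 0, 0.007], "turn": 0, "claw": 1},
  {"travel": [0.09, 0, 0.023], "turn": 0, "claw": 1},
  {"travel": [0, 0, 0], "turn": 0, "claw": 1},
])

```text
time_s: 7.95
position: [396.2, -35.7, 74.0]
orientation: [-0.0, 0.706, 0.708, 0.0]
ft_force: [0.5, -0.3, 0.1]
width: 56.0
finger_force: 5.0
```

```bash
cat >> h.py <<'E'
def axis(name,col,ctr,r=130,zmin=6,zmax=160):
    """principal direction of coloured cloud near ctr"""
    s=vision.snapshot(name); C=cloud(s); H=cv2.cvtColor(s["img"],cv2.COLOR_RGB2HSV)
    m=(s["z_map"]>0)&(abs(H[...,0].astype(int)-col)<12)&(H[...,1]>60)&(np.hypot(C[...,0]-ctr[0],C[...,1]-ctr[1])<r)&(C[...,2]>zmin)&(C[...,2]<zmax)
    P=C[m]; 
    if len(P)<30: return s,P
    print(name,"n",len(P),"lo",np.percentile(P,1,axis=0).round(1),"hi",np.percentile(P,99,axis=0).round(1))
    return s,P
E
python3 - <<'E'
from h import *
np.set_printoptions(precision=1,suppress=True)
plan(395,13,28,np.pi/2); print(arm.state()["ft_force"],arm.state()["finger_force"])
s,P=axis("scene",62,(395,-50)); cv2.imwrite("pics/s2c.png",cv2.resize(s["img"][120:270,240:440,::-1],(600,450)))
E
```

```text
pos [396.2 -35.7  74. ] yaw 90.14 turn tot -0.0008 n 2 w 56.0 t 7.95
[0.1625, -0.0036, 0.1533, 0.0004]
[0.1625, -0.0038, 0.1533, 0.0004]
[ 0.5 -0.3  0.1] 5.000014454126358
scene n 617 lo [370.3 -59.4   7.1] hi [428.1  -5.2 101.9]
```

View pics/s2c.png

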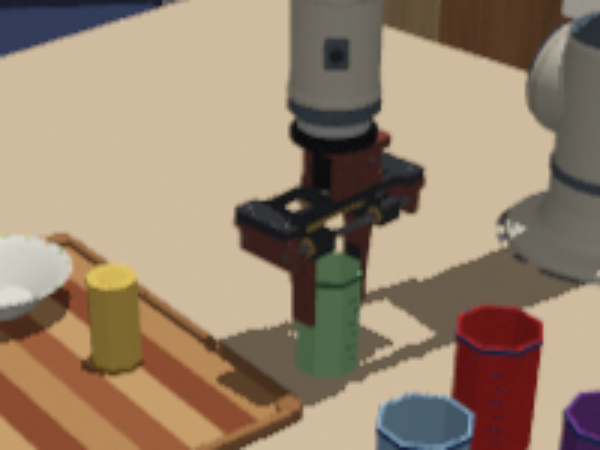

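Run:
```python
from h import *
np.set_printoptions(precision=1,suppress=True)
for n in("scene","top"):
    s=vision.snapshot(n); C=cloud(s)
    H=cv2.cvtColor(s["img"],cv2.COLOR_RGB2HSV)
    for x in (520,560,600):
        m=(s["z_map"]>0)&(abs(C[...,0]-x)<8)&(abs(C[...,1]+5)<45)
        P=C[m]; P=P[np.argsort(-P[:,1])]; h=P[P[:,2]>11]; print(n,x,"lip y",h[:,1].max() if len(h) else None, np.sort(P[:,2])[-5:])
        # colour edge: table is light/low-saturation
        Q=np.c_[C[m],H[m][:,1],H[m][:,2]]; Q=Q[np.argsort(-Q[:,1])]; print(Q[::max(1,len(Q)//12)][:, [1,2,3,4]].tolist() if n=="top" else "")
plan(560,45,225,np.pi/2)
```

```text
scene 520 lip y 13.40139373650834 [15.6 16.  16.4 17.  17. ]

scene 560 lip y 10.062090883083783 [15.6 15.6 16.2 16.3 16.4]

scene 600 lip y 5.496729962328914 [15.9 16.1 16.1 16.7 17.1]

top 520 lip y 9.326891353968742 [19.4 19.6 19.8 20.2 20.6]
[[38.296168214145936, -4.878434528230855, 69.0, 181.0], [32.41495626479777, 5.936492624673747, 69.0, 181.0], [26.543941422116568, 9.770015366038706, 69.0, 180.0], [18.13643243469967, -0.3948847768001542, 69.0, 181.0], [12.239975816323424, -4.476966323618626, 73.0, 177.0], [3.6732107844410464, 13.428670749517096, 128.0, 146.0], [-2.2225023254116643, 12.470255462060095, 127.0, 139.0], [-10.717462158867558, 10.675952808496504, 127.0, 139.0], [-19.204500827931952, 4.197422856571393, 114.0, 170.0], [-27.713812979276128, 9.645882040817696, 118.0, 162.0], [-33.625913229596485, 10.803974315798087, 129.0, 138.0], [-41.962808266202636, 13.496139623195859, 128.0, 139.0], [-48.208817488101204, 3.1837510325246967, 128.0, 138.0]]
top 560 lip y 5.59400561856301 [18.8 19.  19.7 20.1 21.5]
[[37.525325027411746, -3.9915268540387387, 69.0, 181.0], [31.420971031
[... 918 characters left out ...]
0.0, 181.0], [10.617254698704613, 2.701174557738341, 69.0, 181.0], [4.6422783866782, 1.9294383761998688, 71.0, 177.0], [-4.046350676164887, 14.312260127210266, 132.0, 141.0], [-9.933326309651228, 11.681733647658803, 129.0, 132.0], [-18.30496029448812, 8.335287763505448, 128.0, 149.0], [-24.11282452222357, 10.081690710691191, 128.0, 149.0], [-30.027743701390293, 0.9121641279039068, 130.0, 149.0], [-38.52566304858135, 8.696448960759199, 130.0, 149.0], [-44.35160232311881, 6.213658334397678, 133.0, 148.0]]
pos [396.1 -36.9  74. ] yaw 90.03 turn tot -0.0002 n 4 w 55.8 t 8.1
[0.1363, 0.2732, -0.2517, 0.0]
[0.1364, 0.2732, -0.2517, 0.0]
[0.1364, 0.2732, -0.2517, 0.0]
[0.1364, 0.2732, -0.2517, 0.0]
```

>>> step_arm([
  {"travel": [0, 0, -0.25], "turn": 0, "claw": 1},
  {"travel": [0.137, 0.274, 0], "turn": 0, "claw": 1},
  {"travel": [0.142, 0.274, 0], "turn": 0, "claw": 1},
  {"travel": [0.142, 0.274, 0], "turn": 0, "claw": 1},
  {"travel": [0.142, 0.274, 0], "turn": 0, "claw": 1},
])

```text
time_s: 8.72
position: [562.0, 47.7, 111.3]
orientation: [-0.0, 0.707, 0.707, -0.0]
ft_force: [-0.3, -0.7, 0.3]
width: 56.1
finger_force: 5.0
```

>>> step_arm([
  {"travel": [0, 0, 0.13], "turn": 0.031, "claw": 1},
  {"travel": [0, 0, 0.105], "turn": 0, "claw": 1},
  {"travel": [-0.07, 0, 0], "turn": 0, "claw": 1},
  {"travel": [-0.07, 0, 0], "turn": 0, "claw": 1},
  {"travel": [-0.06, 0, 0], "turn": 0, "claw": 1},
])

```text
time_s: 9.35
position: [557.8, 16.8, 77.7]
orientation: [0.0, 0.741, 0.672, 0.001]
ft_force: [-0.3, 2.4, 0.6]
width: 55.7
finger_force: 5.0
```

>>> step_arm([
  {"travel": [-0.06, 0, 0], "turn": 0, "claw": 1},
  {"travel": [-0.06, 0, 0], "turn": 0, "claw": 1},
  {"travel": [-0.06, 0, 0], "turn": 0, "claw": 1},
  {"travel": [-0.06, 0, 0], "turn": 0, "claw": 1},
  {"travel": [0, 0, 0], "turn": 0, "claw": 1},
])

```text
time_s: 9.98
position: [554.0, -19.0, 76.2]
orientation: [-0.0, 0.741, 0.672, -0.0]
ft_force: [-0.6, 0.1, -0.5]
width: 56.0
finger_force: 5.0
```

Run:
```python
from h import *
np.set_printoptions(precision=1,suppress=True)
plan(560,-15,76); print(arm.state()["ft_force"],arm.state()["finger_force"])
s,P=axis("scene",62,(560,0)); cv2.imwrite("pics/s3c.png",cv2.resize(s["img"][140:300,240:440,::-1],(600,480)))
```

```text
pos [554.  -19.   76.2] yaw 84.38 turn tot 0.0 n 1 w 56.0 t 9.97
[0.0304, 0.0375, 0.0011, 0.0]
[-0.6  0.1 -0.5] 4.9999271074921126
scene n 899 lo [532.  -11.   31.5] hi [589.5  58.1 116.6]
```

View pics/s3c.png

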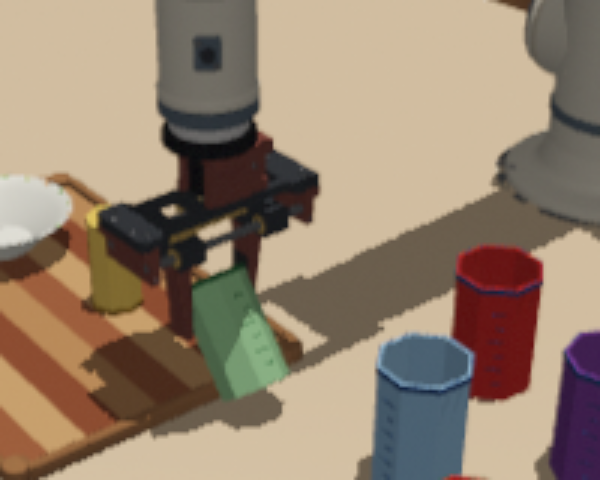

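>>> step_arm([
  {"travel": [0, 0, -0.13], "turn": 0, "claw": 1},
  {"travel": [0.238, 0.124, 0], "turn": 0, "claw": 1},
  {"travel": [0.238, 0.124, 0], "turn": 0, "claw": 1},
  {"travel": [0.238, 0.124, 0], "turn": 0, "claw": 1},
  {"travel": [0, 0, 0.13], "turn": 0, "claw": 1},
])

```text
time_s: 10.65
position: [622.4, 85.7, 79.3]
orientation: [0.002, 0.739, 0.673, 0.002]
ft_force: [0.0, -0.5, -0.4]
width: 56.1
finger_force: 5.0
```

>>> step_arm([
  {"travel": [-0.04, 0, 0.035], "turn": 0, "claw": 1},
  {"travel": [-0.07, 0, 0.045], "turn": 0, "claw": 1},
  {"travel": [-0.065, 0, 0.05], "turn": 0, "claw": 1},
  {"travel": [-0.055, 0, 0.06], "turn": 0, "claw": 1},
])

```text
time_s: 11.15
position: [616.8, 46.8, 48.4]
orientation: [0.001, 0.741, 0.671, 0.0]
ft_force: [-2.0, -1.3, 2.6]
width: 55.9
finger_force: 5.0
```

>>> step_arm([
  {"travel": [-0.045, 0, 0.07], "turn": 0, "claw": 1},
  {"travel": [-0.035, 0, 0.075], "turn": 0, "claw": 1},
  {"travel": [0, 0, 0], "turn": 0, "claw": 1},
])

```text
time_s: 11.52
position: [614.8, 36.6, 24.3]
orientation: [-0.001, 0.741, 0.672, -0.001]
ft_force: [-0.4, 0.4, -1.4]
width: 56.7
finger_force: 5.0
```

Run:
```python
from h import *
np.set_printoptions(precision=1,suppress=True)
plan(620,40,26); print(arm.state()["ft_force"],arm.state()["finger_force"])
s,P=axis("scene",62,(620,60)); cv2.imwrite("pics/s4c.png",cv2.resize(s["img"][140:340,200:440,::-1],(600,500)))
s,P=axis("top",62,(620,60))
```

```text
pos [614.8  36.6  24.3] yaw 84.4 turn tot 0.0 n 1 w 56.7 t 11.53
[0.0256, 0.0323, -0.0114, 0.0]
[-0.4  0.4 -1.4] 4.99799307774083
scene n 998 lo [592.8  37.3   9.8] hi [652.9 129.8  72.8]
```

View pics/s4c.png

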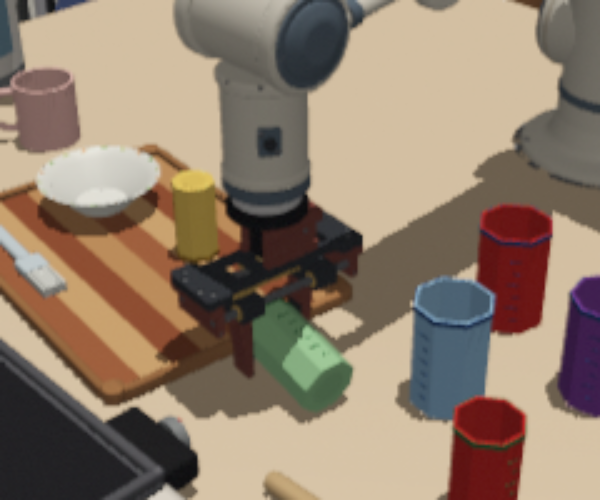

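>>> step_arm([
  {"travel": [0, 0, 0], "turn": 0, "claw": -0.2},
  {"travel": [0, 0, 0], "turn": 0, "claw": -1},
  {"travel": [0, 0, 0], "turn": 0, "claw": -1},
  {"travel": [0, 0, 0], "turn": 0, "claw": -1},
])

```text
time_s: 12.12
position: [615.8, 36.9, 26.4]
orientation: [0.0, 0.741, 0.672, 0.0]
ft_force: [0.3, -1.2, 0.4]
width: 82.7
finger_force: 0.0
```

>>> step_arm([
  {"travel": [0, 0, -0.2], "turn": 0, "claw": -1},
  {"travel": [0, 0, -0.4], "turn": 0, "claw": -1},
  {"travel": [0, 0, -0.4], "turn": 0, "claw": -1},
  {"travel": [0, 0, 0], "turn": 0, "claw": -1},
])

```text
time_s: 12.62
position: [618.2, 36.9, 184.0]
orientation: [0.004, 0.741, 0.672, 0.005]
ft_force: [0.4, 0.1, -0.1]
width: 87.7
finger_force: 0.0
```

```bash
cat >> h.py <<'E'
def lying(name,col,ctr,r=110):
    """robust rectangle of a lying beaker, and the height of its upper face"""
    s,P=axis(name,col,ctr,r,zmin=15)
    if len(P)<30: return s
    top=P[P[:,2]>np.percentile(P[:,2],60)]
    (c,wh,ang)=cv2.minAreaRect(P[:,:2].astype(np.float32)); print(np.round(c,1),np.round(wh,1),round(ang,1),"ztop",np.median(top[:,2]).round(1),np.percentile(top[:,2],[5,95]).round(1))
    return s
E
python3 - <<'E'
from h import *
plan(620,40,26)
for n in("wrist","scene"): s=lying(n,62,(615,80)); save("l_"+n,s)
E
```

```text
pos [618.2  36.9 184. ] yaw 84.44 turn tot 0.0 n 3 w 87.7 t 12.62
[0.0072, 0.0034, 0.3511, 0.0]
[0.0072, 0.0034, 0.3511, 0.0]
[0.0072, 0.0034, 0.3511, 0.0]
wrist n 7862 lo [592.6  20.9  39.2] hi [649.1 118.   56.4]
[620.   69.3] [98.8 55.2] 84.2 ztop 55.0 [53.5 56.2]
scene n 989 lo [597.8  22.2  17.1] hi [652.5 122.5  58.4]
[622.  72.] [102.3  58.4] 86.2 ztop 55.0 [50.6 57.7]
```

View pics/l_wrist.png

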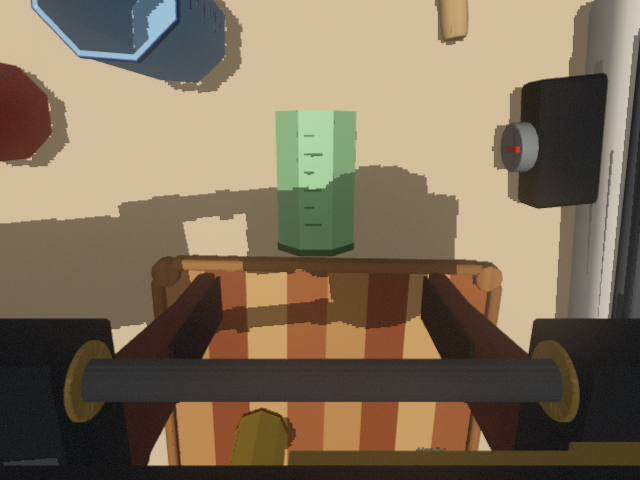

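>>> step_arm([
  {"travel": [0.125, -0.01, 0.36], "turn": 0, "claw": -1},
  {"travel": [0, 0, 0.36], "turn": 0, "claw": -1},
  {"travel": [0, 0, 0.24], "turn": 0, "claw": -1},
  {"travel": [0, 0, 0], "turn": 0, "claw": 1},
  {"travel": [0, 0, 0], "turn": 0, "claw": 1},
], force=5)

```text
time_s: 13.35
position: [616.2, 55.6, 32.8]
orientation: [0.0, 0.741, 0.672, 0.0]
ft_force: [-0.1, 0.5, -0.3]
width: 71.2
finger_force: 0.0
```

>>> step_arm([
  {"travel": [0, 0, 0], "turn": 0, "claw": 1},
  {"travel": [0, 0, 0], "turn": 0, "claw": 1},
  {"travel": [0, 0, 0], "turn": 0, "claw": 1},
])

```text
time_s: 13.72
position: [617.2, 55.6, 34.5]
orientation: [0.001, 0.741, 0.672, 0.001]
ft_force: [0.9, 0.3, 5.1]
width: 55.8
finger_force: 5.0
```

>>> step_arm([
  {"travel": [-0.04, 0, 0], "turn": 0, "claw": 1},
  {"travel": [-0.03, 0, 0], "turn": 0, "claw": 1},
  {"travel": [-0.02, 0, 0], "turn": 0, "claw": 1},
  {"travel": [-0.02, 0, 0], "turn": 0, "claw": 1},
])

```text
time_s: 14.22
position: [615.6, 40.6, 34.4]
orientation: [0.0, 0.74, 0.672, 0.002]
ft_force: [0.3, 4.1, 5.4]
width: 56.1
finger_force: 5.0
```

>>> step_arm([
  {"travel": [-0.06, 0, -0.053], "turn": 0, "claw": 1},
  {"travel": [-0.073, 0, -0.037], "turn": 0, "claw": 1},
  {"travel": [-0.08, 0, -0.017], "turn": 0, "claw": 1},
  {"travel": [0, 0, 0], "turn": 0, "claw": 1},
])

```text
time_s: 14.72
position: [611.7, 6.7, 49.6]
orientation: [0.001, 0.741, 0.672, 0.001]
ft_force: [0.8, 1.9, 5.6]
width: 56.3
finger_force: 5.0
```

Run:
```python
from h import *
plan(620,6,48); print(arm.state()["ft_force"].round(1))
s,P=axis("scene",62,(620,60)); cv2.imwrite("pics/s5c.png",cv2.resize(s["img"][140:340,200:440,::-1],(600,500)))
```

```text
pos [611.7   6.7  49.6] yaw 84.38 turn tot 0.0 n 1 w 56.3 t 14.72
[0.0005, 0.0555, 0.0105, 0.0]
[0.8 1.9 5.6]
scene n 733 lo [592.3   7.   19.2] hi [647.4  83.6 111.1]
```

View pics/s5c.png

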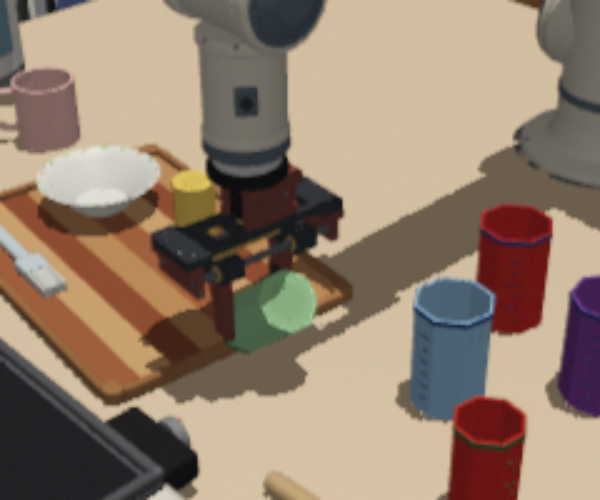

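>>> step_arm([
  {"travel": [-0.08, 0, 0], "turn": 0, "claw": 1},
  {"travel": [-0.075, 0, 0.018], "turn": 0, "claw": 1},
  {"travel": [0, 0, 0], "turn": 0, "claw": 1},
])

```text
time_s: 15.15
position: [608.7, -17.3, 44.9]
orientation: [0.0, 0.741, 0.671, -0.001]
ft_force: [-0.3, 0.2, 0.7]
width: 55.9
finger_force: 5.0
```

```bash
cat >> h.py <<'E'
def basetilt(name,col,ctr,r=110,zmin=60):
    """normal of the flat bright top (base) by plane RANSAC on coloured points"""
    s,P=axis(name,col,ctr,r,zmin=zmin); rng=np.random.default_rng(0); best=(0,)
    for _ in range(400):
        a=P[rng.choice(len(P),3,False)]; n=np.cross(a[1]-a[0],a[2]-a[0]); L=np.linalg.norm(n)
        if L<50: continue
        n/=L; n*=np.sign(n[2]) or 1
        if n[2]<.5: continue
        k=abs((P-a[0])@n)<1.5
        if k.sum()>best[0]: best=(k.sum(),n,P[k].mean(0))
    print("plane",best[0],"of",len(P),"tilt",np.degrees(np.arccos(best[1][2])).round(1),best[1].round(2),"ctr",best[2].round(1)); return s
E
python3 - <<'E'
from h import *
plan(620,6,48); print(arm.state()["ft_force"].round(1))
basetilt("scene",62,(610,0))
E
```

```text
pos [608.7 -17.3  44.9] yaw 84.35 turn tot 0.0 n 1 w 55.9 t 15.15
[0.162, 0.0596, -0.0207, 0.0]
[-0.3  0.2  0.7]
scene n 570 lo [588.9 -10.4  60.5] hi [642.8  40.2 121.6]
plane 139 of 570 tilt 12.9 [0.09 0.2  0.97] ctr [619.8  16.2 115.4]
```

>>> step_arm([
  {"travel": [0, 0, -0.15], "turn": 0, "claw": 1},
  {"travel": [0, 0, -0.15], "turn": 0, "claw": 1},
  {"travel": [0.3, 0, 0], "turn": 0, "claw": 1},
  {"travel": [0.3, 0, 0], "turn": 0, "claw": 1},
  {"travel": [0, 0, 0.2], "turn": 0, "claw": 1},
])

```text
time_s: 15.82
position: [619.0, 76.9, 62.2]
orientation: [0.001, 0.739, 0.673, 0.002]
ft_force: [0.0, -0.3, -0.2]
width: 56.1
finger_force: 5.0
```

>>> step_arm([
  {"travel": [0, 0, 0.08], "turn": 0, "claw": 1},
  {"travel": [0, 0, 0], "turn": 0, "claw": 1},
])

```text
time_s: 16.08
position: [616.5, 73.3, 46.5]
orientation: [-0.001, 0.741, 0.672, -0.002]
ft_force: [-0.4, -0.3, -0.3]
width: 56.1
finger_force: 5.0
```

Run:
```python
from h import *
plan(620,75,35); print(arm.state()["ft_force"].round(1))
basetilt("scene",62,(615,75))
basetilt("top",62,(615,75))
```

```text
pos [616.5  73.3  46.5] yaw 84.4 turn tot 0.0 n 1 w 56.1 t 16.07
[0.0136, 0.0221, 0.0767, 0.0]
[-0.4 -0.3 -0.3]
scene n 629 lo [596.   80.8  60.7] hi [650.6 129.6 123.2]
plane 184 of 629 tilt 11.3 [0.03 0.19 0.98] ctr [622.8 108.4 116. ]
plane 8 of 13 tilt 57.6 [ 0.48 -0.69  0.54] ctr [612.4 122.3 116.1]
```

>>> step_arm([
  {"travel": [0, 0, 0.06], "turn": 0, "claw": 1},
  {"travel": [0, 0, 0.03], "turn": 0, "claw": 1},
  {"travel": [0, 0, 0.03], "turn": 0, "claw": 1},
  {"travel": [0, 0, 0.01], "turn": 0, "claw": 1},
])

```text
time_s: 16.68
position: [618.0, 73.4, 30.9]
orientation: [0.001, 0.741, 0.672, 0.0]
ft_force: [-5.6, -3.8, 13.1]
width: 56.4
finger_force: 5.0
```

Run:
```python
from h import *
plan(620,75,35); print(arm.state()["ft_force"].round(1))
basetilt("scene",62,(615,75))
```

```text
pos [618.   73.4  30.9] yaw 84.43 turn tot 0.0 n 1 w 56.4 t 16.68
[0.0119, 0.0123, -0.0274, 0.0]
[-5.6 -3.8 13.1]
scene n 522 lo [593.8  79.7  61.3] hi [651.5 128.6 108.1]
plane 169 of 522 tilt 15.6 [0.04 0.27 0.96] ctr [625.  108.6 101.5]
```

>>> step_arm([
  {"travel": [0, 0, -0.02], "turn": 0, "claw": 1},
  {"travel": [0, 0, 0], "turn": 0, "claw": -0.25},
  {"travel": [0, 0, 0], "turn": 0, "claw": -0.4},
  {"travel": [0, 0, 0], "turn": 0, "claw": -1},
  {"travel": [0, 0, 0], "turn": 0, "claw": -1},
])

```text
time_s: 17.35
position: [617.7, 73.9, 31.9]
orientation: [-0.0, 0.741, 0.672, -0.0]
ft_force: [0.3, 0.2, 0.2]
width: 78.1
finger_force: 0.0
```

Run:
```python
from h import *
plan(620,75,35); print(arm.state()["ft_force"].round(1))
basetilt("scene",62,(615,75))
```

```text
pos [617.7  73.9  31.9] yaw 84.44 turn tot 0.0 n 1 w 78.1 t 17.35
[0.0089, 0.0145, -0.0206, 0.0]
[0.3 0.2 0.2]
scene n 407 lo [593.3  70.3  60.8] hi [649.6 108.4 103.4]
plane 77 of 407 tilt 3.8 [ 0.01 -0.07  1.  ] ctr [621.1  86.3 100.9]
```

>>> step_arm([
  {"travel": [0, 0, -0.05], "turn": 0, "claw": -1},
  {"travel": [0, 0, -0.2], "turn": 0, "claw": -1},
  {"travel": [0, 0, -0.4], "turn": 0, "claw": -1},
  {"travel": [0, 0, -0.4], "turn": 0, "claw": -1},
  {"travel": [0, 0, 0], "turn": 0, "claw": -1},
])

```text
time_s: 18.02
position: [620.1, 74.0, 198.0]
orientation: [0.004, 0.741, 0.672, 0.005]
ft_force: [0.9, 0.8, 0.3]
width: 87.5
finger_force: 0.0
```

Run:
```python
from h import *
np.set_printoptions(precision=1,suppress=True)
s=basetilt("wrist",62,(615,75),zmin=80); P=rim(s,619,83,45,100); print(octo(P,56),P.mean(0)); 
C=cloud(s);H=cv2.cvtColor(s["img"],cv2.COLOR_RGB2HSV)
b=octo(P,56)[2]; plan(b[0],b[1],85)
s=vision.snapshot("scene"); P=rim(s,619,83,45,100); print("scene",octo(P,56),P.mean(0))
P=rim(s,545,-165,32,98,5); print("S",octo(P,44),P.mean(0))
```

```text
wrist n 4378 lo [596.8  53.7  97.6] hi [646.3 106.  100.8]
plane 4247 of 4378 tilt 0.9 [ 0. -0.  1.] ctr [624.4  79.3  99.2]
(np.float64(0.09569389031543828), np.float64(40.0), array([619.7,  81.1]), np.float64(50.468310508901055)) [619.8  81.5  99.1]
pos [619.1  74.  193.9] yaw 84.44 turn tot 0.0 n 2 w 87.6 t 18.07
[0.0237, -0.0001, 0.3631, 0.0]
[0.0237, -0.0001, 0.3631, 0.0]
scene (np.float64(0.3940012917211646), np.float64(38.0), array([621.4,  82.7]), np.float64(52.13915823366838)) [623.1  84.3  99.2]
S (np.float64(0.6199060592744443), np.float64(44.0), array([ 547. , -161.2]), np.float64(41.1975730242824)) [ 547.5 -160.4   97. ]
```

>>> step_arm([
  {"travel": [0.047, 0, 0.3], "turn": 0, "claw": -1},
  {"travel": [0, 0, 0.3], "turn": 0, "claw": -1},
  {"travel": [0, 0, 0.2], "turn": 0, "claw": -1},
  {"travel": [0, 0, 0], "turn": 0, "claw": 1},
  {"travel": [0, 0, 0], "turn": 0, "claw": 1},
], force=10)

```text
time_s: 18.75
position: [618.5, 80.9, 70.0]
orientation: [0.0, 0.741, 0.672, 0.0]
ft_force: [0.5, 0.1, 0.7]
width: 71.5
finger_force: 0.0
```

>>> step_arm([
  {"travel": [0, 0, 0], "turn": 0, "claw": 1},
  {"travel": [0, 0, 0], "turn": 0, "claw": 1},
  {"travel": [0, 0, 0], "turn": 0, "claw": 1},
])

```text
time_s: 19.12
position: [619.2, 81.0, 71.4]
orientation: [0.001, 0.741, 0.672, 0.001]
ft_force: [-0.0, -0.4, 5.9]
width: 55.8
finger_force: 10.0
```

Run:
```python
from h import *
plan(539,-237,235)
```

```text
pos [619.2  81.   71.4] yaw 84.44 turn tot 0.0 n 7 w 55.8 t 19.12
[-0.3088, -0.0467, -0.1558, 0.0]
[-0.3088, -0.0467, -0.1558, 0.0]
[-0.3088, -0.0467, -0.1558, 0.0]
[-0.3088, -0.0467, -0.1558, 0.0]
[-0.3088, -0.0467, -0.1558, 0.0]
[-0.3088, -0.0467, -0.1558, 0.0]
[-0.3088, -0.0467, -0.1558, 0.0]
```

>>> step_arm([
  {"travel": [0, 0, -0.36], "turn": 0, "claw": 1},
  {"travel": [0, 0, -0.36], "turn": 0, "claw": 1},
  {"travel": [0, 0, -0.36], "turn": 0, "claw": 1},
  {"travel": [-0.36, -0.055, 0], "turn": 0, "claw": 1},
  {"travel": [-0.36, -0.055, 0], "turn": 0, "claw": 1},
])

```text
time_s: 19.75
position: [591.4, -25.7, 232.4]
orientation: [0.001, 0.74, 0.673, 0.0]
ft_force: [0.4, -0.2, -0.2]
width: 56.2
finger_force: 10.0
```

>>> step_arm([
  {"travel": [-0.36, -0.055, 0], "turn": 0, "claw": 1},
  {"travel": [-0.36, -0.055, 0], "turn": 0, "claw": 1},
  {"travel": [-0.36, -0.055, 0], "turn": 0, "claw": 1},
  {"travel": [-0.36, -0.055, 0], "turn": 0, "claw": 1},
  {"travel": [0, 0, 0], "turn": 0, "claw": 1},
])

```text
time_s: 20.38
position: [536.3, -240.2, 230.9]
orientation: [-0.0, 0.742, 0.67, -0.001]
ft_force: [-0.3, -0.4, -1.0]
width: 55.7
finger_force: 10.0
```

Run:
```python
from h import *
np.set_printoptions(precision=2,suppress=True)
plan(545,-164,235)
s=vision.snapshot("wrist"); save("w_s",s)
P=rim(s,545,-164,32,98,4); print(len(P),octo(P,44),P.mean(0),P.min(0),P.max(0))
# image-based octagon of the yellow base: contour vertices
C=cloud(s); m=((abs(C[...,2]-98)<4)&(np.hypot(C[...,0]-545,C[...,1]+164)<32)).astype(np.uint8)
c=max(cv2.findContours(m,0,1)[0],key=cv2.contourArea)[:,0]; Q=C[c[:,1],c[:,0]]
(ce,r)=cv2.minEnclosingCircle(Q[:,:2].astype(np.float32)); print(ce,r)
for k in range(0,45,5):
    a=np.radians(k+np.arange(4)*45); w=np.ptp(Q[:,:2]@np.array([np.cos(a),np.sin(a)]),axis=0); print(k,w)
b=arm.state();
```

```text
pos [ 536.3 -240.2  230.9] yaw 84.12 turn tot 0.0 n 2 w 55.7 t 20.38
[0.2557, 0.0028, -0.0137, 0.0]
[0.2557, 0.0028, -0.0137, 0.0]
3748 (np.float64(0.007410295999009076), np.float64(6.000000000000001), array([ 544.97, -163.51]), np.float64(39.05411568245015)) [ 545.   -163.27   97.18] [ 521.81 -186.91   94.99] [ 568.29 -140.42   99.77]
(545.0858764648438, -163.47152709960938) 23.57023811340332
0 [46.48 46.78 46.49 46.75]
5 [45.94 46.17 45.95 46.15]
10 [45.05 45.22 45.06 45.32]
15 [44.09 44.08 43.98 44.15]
20 [45.12 44.69 45.03 44.94]
25 [46.13 45.68 46.05 45.88]
30 [46.8  46.33 46.72 46.48]
35 [47.1  46.67 47.03 46.73]
40 [47.11 46.71 47.07 46.67]
```

>>> step_arm([
  {"travel": [0.256, 0, 0], "turn": -0.04, "claw": 1},
  {"travel": [0.25, 0.03, 0], "turn": -0.04, "claw": 1},
  {"travel": [0, 0, 0], "turn": -0.038, "claw": 1},
  {"travel": [0, 0, 0], "turn": 0, "claw": 1},
])

```text
time_s: 20.92
position: [545.2, -159.2, 231.6]
orientation: [-0.0, 0.603, 0.797, 0.0]
ft_force: [-0.5, -0.6, -0.9]
width: 56.1
finger_force: 10.0
```

```bash
cat >> h.py <<'E'
def avg(n=5):
    L=[];A=[]
    for i in range(n):
        st=arm.state(); L.append(st["position"]); A.append(yaw_of(st)[0]); vision.snapshot("wrist")
    p=np.mean(L,0); print("avg",p.round(2),np.std(L,0).round(2),"yaw",np.degrees(np.mean(A)).round(2)); return p,np.mean(A)
def off(x,y,z):
    p,a=avg(); d=np.array([x,y,z])-p
    print("units",np.round([(d[0]*np.cos(a)+d[1]*np.sin(a))/150,(d[0]*np.sin(a)-d[1]*np.cos(a))/150,-d[2]/150],4))
E
python3 - <<'E'
from h import *
np.set_printoptions(precision=2,suppress=True)
off(545,-163.5,235)
# where M itself is: green side walls from the scene and top cameras
for n in("scene","top"):
    s=vision.snapshot(n); C=cloud(s); H=cv2.cvtColor(s["img"],cv2.COLOR_RGB2HSV)
    m=(abs(H[...,0].astype(int)-62)<12)&(H[...,1]>60)&(np.hypot(C[...,0]-545,C[...,1]+164)<60)&(C[...,2]>100)
    P=C[m]; print(n,len(P),np.percentile(P,2,axis=0) if len(P) else 0,np.percentile(P,98,axis=0) if len(P) else 0)
E
```

```text
avg [ 545.05 -160.1   231.5 ] [0.11 0.6  0.04] yaw 105.63
units [-0.02 -0.01 -0.02]
scene 732 [ 524.83 -171.94  165.11] [ 575.9  -130.92  260.65]
top 0 0 0
```

>>> step_arm([
  {"travel": [-0.022, -0.006, 0.2], "turn": 0, "claw": 1},
  {"travel": [0, 0, 0.17], "turn": 0, "claw": 1},
  {"travel": [0, 0, 0], "turn": 0, "claw": 1},
])

```text
time_s: 21.65
position: [543.8, -164.3, 173.5]
orientation: [-0.002, 0.604, 0.797, -0.001]
ft_force: [1.1, -0.7, 0.0]
width: 55.6
finger_force: 10.0
```

Run:
```python
from h import *
off(545,-163.5,79)
s=vision.snapshot("scene"); C=cloud(s); H=cv2.cvtColor(s["img"],cv2.COLOR_RGB2HSV)
# compare centres of yellow body and green body as seen in the image, along the picture columns
for n,c,z0,z1,tol in(("M",62,110,125,12),("S",26,40,85,8)):
    m=(abs(H[...,0].astype(int)-c)<tol)&(H[...,1]>80)&(np.hypot(C[...,0]-545,C[...,1]+164)<45)&(C[...,2]>z0)&(C[...,2]<z1)
    v,u=np.nonzero(m); P=C[m]; print(n,len(P),"u",u.min(),u.max(),"v",v.min(),v.max(),P.mean(0).round(1))
    d=P[:,:2]-s["xyz"][:2]; 
    t=np.array([-(s["xyz"][1]+164),s["xyz"][0]-545]); t=t/np.linalg.norm(t)  # sideways direction of view
    print(" sideways mid",((P[:,:2]@t).min()+(P[:,:2]@t).max())/2, "width",np.ptp(P[:,:2]@t), "S expected",np.dot([545,-163.5],t))
save("pre",s); cv2.imwrite("pics/pre_c.png",cv2.resize(s["img"][150:290,210:350,::-1],(600,600)))
```

```text
avg [ 544.79 -164.52  176.21] [0.63 0.15 1.61] yaw 105.64
units [0.0062 0.0032 0.6481]
M 19 u 266 286 v 209 213 [ 559.2 -144.2  112.2]
 sideways mid -533.8246295504717 width 52.80043733029197 S expected -532.7536819419354
S 231 u 269 286 v 217 235 [ 555.5 -148.3   62.5]
 sideways mid -532.0303013400268 width 44.32833599542488 S expected -532.7536819419354
```

>>> step_arm([
  {"travel": [0.007, -0.003, 0], "turn": 0, "claw": 1},
  {"travel": [0, 0, 0.06], "turn": 0, "claw": 1},
  {"travel": [0, 0, 0.06], "turn": 0, "claw": 1},
  {"travel": [0, 0, 0.06], "turn": 0, "claw": 1},
])

```text
time_s: 22.45
position: [543.9, -163.4, 147.9]
orientation: [-0.0, 0.604, 0.797, -0.0]
ft_force: [0.3, -0.4, -1.4]
width: 56.3
finger_force: 10.0
```

>>> step_arm([
  {"travel": [0, 0, 0], "turn": 0, "claw": 1},
])

```text
time_s: 22.58
position: [543.6, -163.3, 147.4]
orientation: [-0.001, 0.604, 0.797, -0.0]
ft_force: [-0.4, -0.2, -0.9]
width: 55.9
finger_force: 10.0
```

>>> step_arm([
  {"travel": [0, 0, 0.1], "turn": 0, "claw": 1},
  {"travel": [0, 0, 0.1], "turn": 0, "claw": 1},
  {"travel": [0, 0, 0.1], "turn": 0, "claw": 1},
  {"travel": [0, 0, 0.1], "turn": 0, "claw": 1},
  {"travel": [0, 0, 0], "turn": 0, "claw": 1},
])

```text
time_s: 23.2
position: [543.2, -163.1, 86.9]
orientation: [-0.002, 0.604, 0.797, -0.001]
ft_force: [-0.7, -0.0, -0.7]
width: 55.9
finger_force: 10.0
```

>>> step_arm([
  {"travel": [0, 0, 0.03], "turn": 0, "claw": 1},
  {"travel": [0, 0, 0.02], "turn": 0, "claw": 1},
  {"travel": [0, 0, 0], "turn": 0, "claw": 1},
])

```text
time_s: 23.58
position: [544.3, -163.5, 81.6]
orientation: [0.0, 0.604, 0.797, 0.0]
ft_force: [0.4, 0.4, -1.0]
width: 56.3
finger_force: 10.0
```

>>> step_arm([
  {"travel": [0, 0, 0.015], "turn": 0, "claw": 1},
  {"travel": [0, 0, 0.01], "turn": 0, "claw": 1},
  {"travel": [0, 0, 0], "turn": 0, "claw": 1},
])

```text
time_s: 23.95
position: [544.4, -163.7, 79.4]
orientation: [0.001, 0.604, 0.797, 0.0]
ft_force: [-2.2, 0.5, 6.3]
width: 56.0
finger_force: 10.0
```

>>> step_arm([
  {"travel": [0, 0, 0], "turn": 0, "claw": -0.3},
  {"travel": [0, 0, 0], "turn": 0, "claw": -1},
  {"travel": [0, 0, 0], "turn": 0, "claw": -1},
  {"travel": [0, 0, 0], "turn": 0, "claw": -1},
  {"travel": [0, 0, -0.2], "turn": 0, "claw": -1},
])

```text
time_s: 24.58
position: [542.6, -162.9, 105.0]
orientation: [-0.003, 0.604, 0.797, -0.001]
ft_force: [-0.1, -0.7, 0.7]
width: 87.3
finger_force: 0.0
```

>>> step_arm([
  {"travel": [0, 0, -0.4], "turn": 0, "claw": -1},
  {"travel": [0, 0, -0.4], "turn": 0, "claw": -1},
  {"travel": [0, 0, 0], "turn": 0, "claw": -1},
])

```text
time_s: 24.95
position: [546.0, -164.1, 234.8]
orientation: [0.005, 0.604, 0.797, 0.002]
ft_force: [0.3, -0.3, -0.3]
width: 87.6
finger_force: 0.0
```

Run:
```python
from h import *
np.set_printoptions(precision=2,suppress=True)
s=basetilt("wrist",62,(545,-164),r=60,zmin=90)
C=cloud(s); m=((abs(C[...,2]-108)<5)&(np.hypot(C[...,0]-545,C[...,1]+164)<40)); P=C[m]; print(len(P),octo(P,56),np.median(P[:,2]),P.min(0),P.max(0))
c=max(cv2.findContours(m.astype(np.uint8),0,1)[0],key=cv2.contourArea)[:,0]; Q=C[c[:,1],c[:,0]][:,:2]
for k in (0,15,30): 
    a=np.radians(k+np.arange(4)*45); print(k,np.ptp(Q@np.array([np.cos(a),np.sin(a)]),axis=0))
print(cv2.minEnclosingCircle(Q.astype(np.float32)))
# L: rim octagon from top view
s=vision.snapshot("top"); P=rim(s,529,187,46,110,9); print("L",octo(P,69),P.mean(0))
plan(529,115,225,np.pi/2)
```

```text
wrist n 3971 lo [ 520.5 -190.9  105.4] hi [ 572.4 -137.4  108.9]
plane 3826 of 3971 tilt 0.5 [-0.    0.01  1.  ] ctr [ 548.  -166.9  107.3]
5142 (np.float64(0.0749628904565021), np.float64(25.0), array([ 545.74, -163.81]), np.float64(50.02806167032186)) 107.23000042192808 [ 515.96 -193.99  103.08] [ 575.66 -134.1   110.18]
0 [59.7  59.74 59.88 59.92]
15 [56.08 56.46 56.38 56.36]
30 [59.59 59.42 59.9  59.54]
((545.9657592773438, -164.18698120117188), 30.2481746673584)
L (np.float64(0.17972482956198893), np.float64(28.0), array([528.45, 184.72]), np.float64(68.77059726835125)) [529.01 186.67 110.79]
pos [ 544.5 -163.6  228.3] yaw 105.67 turn tot -0.0871 n 5 w 87.6 t 25.05
[0.3632, 0.0805, 0.0044, 0.0174]
[0.3671, 0.0605, 0.0044, 0.0174]
[0.3698, 0.0403, 0.0044, 0.0174]
[0.3715, 0.0201, 0.0044, 0.0174]
[0.372, -0.0003, 0.0044, 0.0174]
```

>>> step_arm([
  {"travel": [0.36, 0.08, 0], "turn": 0.017, "claw": -1},
  {"travel": [0.365, 0.06, 0], "turn": 0.017, "claw": -1},
  {"travel": [0.37, 0.04, 0], "turn": 0.017, "claw": -1},
  {"travel": [0.37, 0.02, 0], "turn": 0.017, "claw": -1},
  {"travel": [0.37, 0, 0], "turn": 0.019, "claw": -1},
])

```text
time_s: 25.68
position: [527.0, 115.4, 225.0]
orientation: [-0.001, 0.708, 0.706, -0.002]
ft_force: [0.6, 0.7, -0.5]
width: 87.9
finger_force: 0.0
```

>>> step_arm([
  {"travel": [0, 0, 0], "turn": 0, "claw": -1},
])

```text
time_s: 25.8
position: [526.7, 117.0, 225.1]
orientation: [-0.002, 0.705, 0.709, -0.001]
ft_force: [-0.6, -0.0, -0.3]
width: 87.6
finger_force: 0.0
```

Run:
```python
from h import *
np.set_printoptions(precision=2,suppress=True)
s=vision.snapshot("wrist"); P=rim(s,528.5,185,46,110,6); b=octo(P,69); print("L",len(P),b,P.mean(0))
for k in range(0,45,5):
    a=np.radians(k+np.arange(4)*45); print(k,np.ptp(P[:,:2]@np.array([np.cos(a),np.sin(a)]),axis=0))
plan(b[2][0],b[2][1],83)
```

```text
L 2200 (np.float64(0.008490333868595974), np.float64(33.0), array([529.  , 186.49]), np.float64(68.6831686304925)) [529.08 187.96 108.69]
0 [74.26 73.92 74.04 73.75]
5 [75.39 75.04 75.17 74.8 ]
10 [75.95 75.64 75.76 75.39]
15 [75.93 75.67 75.8  75.41]
20 [75.37 75.12 75.26 74.85]
25 [74.25 74.   74.15 73.82]
30 [72.56 72.39 72.47 72.44]
35 [70.62 70.64 70.73 70.56]
40 [72.27 72.34 72.18 72.57]
pos [527.2 115.  225.3] yaw 90.23 turn tot 0.0 n 3 w 87.5 t 25.85
[0.1588, 0.0047, 0.3163, 0.0]
[0.1588, 0.0047, 0.3163, 0.0]
[0.1588, 0.0047, 0.3163, 0.0]
```

>>> step_arm([
  {"travel": [0.24, 0.007, 0.1], "turn": 0, "claw": -1},
  {"travel": [0.236, 0.007, 0.1], "turn": 0, "claw": -1},
  {"travel": [0, 0, 0], "turn": 0.031, "claw": -1},
  {"travel": [0, 0, 0], "turn": 0.031, "claw": -1},
  {"travel": [0, 0, 0.25], "turn": 0, "claw": -1},
])

```text
time_s: 26.48
position: [531.9, 183.7, 161.9]
orientation: [0.001, 0.773, 0.634, 0.002]
ft_force: [-0.0, -0.3, 0.4]
width: 87.7
finger_force: 0.0
```

>>> step_arm([
  {"travel": [0, 0, 0.25], "turn": 0, "claw": -1},
  {"travel": [0, 0, 0.25], "turn": 0, "claw": -1},
  {"travel": [0, 0, 0], "turn": 0, "claw": 1},
  {"travel": [0, 0, 0], "turn": 0, "claw": 1},
  {"travel": [0, 0, 0], "turn": 0, "claw": 1},
], force=5)

```text
time_s: 27.1
position: [531.3, 185.0, 87.4]
orientation: [0.001, 0.773, 0.635, 0.001]
ft_force: [-0.0, -0.1, -0.5]
width: 69.7
finger_force: 5.0
```

Run:
```python
from h import *
plan(600,54,110,np.radians(84.4))
```

```text
pos [531.3 185.   87.4] yaw 78.83 turn tot 0.031 n 3 w 69.7 t 27.1
[-0.256, 0.2063, -0.0502, -0.0103]
[-0.2626, 0.1979, -0.0502, -0.0103]
[-0.2688, 0.1892, -0.0502, -0.0103]
```

>>> step_arm([
  {"travel": [0, 0, -0.2], "turn": 0, "claw": 1},
  {"travel": [-0.257, 0.206, 0], "turn": -0.01, "claw": 1},
  {"travel": [-0.263, 0.198, 0], "turn": -0.01, "claw": 1},
  {"travel": [-0.27, 0.19, 0], "turn": -0.01, "claw": 1},
  {"travel": [0, 0, 0.18], "turn": 0, "claw": 1},
])

```text
time_s: 27.72
position: [602.3, 50.4, 92.3]
orientation: [0.003, 0.743, 0.669, 0.003]
ft_force: [-0.3, 0.3, -0.6]
width: 69.5
finger_force: 5.0
```

>>> step_arm([
  {"travel": [-0.08, 0, 0], "turn": 0, "claw": 1},
  {"travel": [-0.06, 0, 0], "turn": 0, "claw": 1},
  {"travel": [-0.06, 0, 0], "turn": 0, "claw": 1},
  {"travel": [-0.06, 0, 0], "turn": 0, "claw": 1},
])

```text
time_s: 28.22
position: [595.3, 14.9, 89.6]
orientation: [0.0, 0.741, 0.671, 0.001]
ft_force: [1.0, 2.0, 0.2]
width: 68.8
finger_force: 5.0
```

>>> step_arm([
  {"travel": [-0.06, 0, 0], "turn": 0, "claw": 1},
  {"travel": [-0.06, 0, 0], "turn": 0, "claw": 1},
  {"travel": [-0.06, 0, 0], "turn": 0, "claw": 1},
  {"travel": [-0.06, 0, 0], "turn": 0, "claw": 1},
  {"travel": [0, 0, 0], "turn": 0, "claw": 1},
])

```text
time_s: 28.85
position: [591.0, -21.9, 87.9]
orientation: [-0.0, 0.742, 0.67, -0.001]
ft_force: [0.5, -0.4, -0.8]
width: 69.0
finger_force: 5.0
```

```bash
cat >> h.py <<'E'
def normals(name,col,ctr,r=110,zmin=20,smin=60):
    """main wall/base planes of a coloured thing: unit normals with counts"""
    s=vision.snapshot(name); C=cloud(s); H=cv2.cvtColor(s["img"],cv2.COLOR_RGB2HSV)
    m=(s["z_map"]>0)&(abs(H[...,0].astype(int)-col)<14)&(H[...,1]>smin)&(np.hypot(C[...,0]-ctr[0],C[...,1]-ctr[1])<r)&(C[...,2]>zmin)
    P=C[m]; print(name,len(P),"lo",np.percentile(P,1,axis=0).round(1),"hi",np.percentile(P,99,axis=0).round(1)); rng=np.random.default_rng(0)
    for j in range(3):
        best=(0,)
        if len(P)<60: break
        for _ in range(500):
            a=P[rng.choice(len(P),3,False)]; n=np.cross(a[1]-a[0],a[2]-a[0]); L=np.linalg.norm(n)
            if L<80: continue
            n/=L; k=abs((P-a[0])@n)<1.5
            if k.sum()>best[0]: best=(k.sum(),n*(1 if n@(s["xyz"]-a[0])>0 else -1),P[k].mean(0),k)
        print(best[0],"n",best[1].round(2),"elev",np.degrees(np.arcsin(best[1][2])).round(1),"ctr",best[2].round(1)); P=P[~best[3]]
    return s
E
python3 - <<'E'
from h import *
plan(620,90,92); print(arm.state()["ft_force"].round(1))
normals("scene",106,(600,10))
E
```

```text
pos [591.  -21.9  87.9] yaw 84.2 turn tot 0.0 n 2 w 69.0 t 28.85
[0.3807, 0.0585, -0.0137, 0.0]
[0.3807, 0.0585, -0.0137, 0.0]
[ 0.5 -0.4 -0.8]
scene 1386 lo [562.9 -12.9  34.3] hi [633.4  65.1 425. ]
333 n [0.71 0.54 0.46] elev 27.5 ctr [619.5  25.   84.6]
244 n [0.01 0.8  0.6 ] elev 36.7 ctr [597.9  32.9  90.8]
168 n [0.   0.81 0.59] elev 35.9 ctr [596.3  35.5  91.8]
```

>>> step_arm([
  {"travel": [0, 0, -0.13], "turn": 0, "claw": 1},
  {"travel": [0.287, 0.036, 0], "turn": 0, "claw": 1},
  {"travel": [0.287, 0.036, 0], "turn": 0, "claw": 1},
  {"travel": [0.287, 0.036, 0], "turn": 0, "claw": 1},
  {"travel": [0, 0, 0.11], "turn": 0, "claw": 1},
])

```text
time_s: 29.52
position: [621.9, 109.2, 94.2]
orientation: [0.001, 0.74, 0.672, 0.002]
ft_force: [1.3, 0.3, -1.1]
width: 68.9
finger_force: 5.0
```

>>> step_arm([
  {"travel": [0, 0, 0.02], "turn": 0, "claw": 1},
  {"travel": [-0.105, 0, 0.042], "turn": 0, "claw": 1},
  {"travel": [-0.1, 0, 0.062], "turn": 0, "claw": 1},
  {"travel": [-0.088, 0, 0.08], "turn": 0, "claw": 1},
])

```text
time_s: 30.02
position: [616.2, 59.7, 61.1]
orientation: [0.001, 0.742, 0.67, 0.0]
ft_force: [-0.2, -1.5, 3.1]
width: 69.0
finger_force: 5.0
```

>>> step_arm([
  {"travel": [-0.072, 0, 0.094], "turn": 0, "claw": 1},
  {"travel": [-0.04, 0, 0.096], "turn": 0, "claw": 1},
  {"travel": [0, 0, 0], "turn": 0, "claw": 1},
])

```text
time_s: 30.4
position: [613.1, 45.3, 29.6]
orientation: [-0.001, 0.742, 0.671, -0.001]
ft_force: [0.5, 0.7, -1.2]
width: 69.2
finger_force: 5.0
```

Run:
```python
from h import *
plan(620,40,92); print(arm.state()["ft_force"].round(1))
normals("scene",106,(615,80),zmin=12)
```

```text
pos [613.1  45.3  29.6] yaw 84.21 turn tot 0.0 n 2 w 69.2 t 30.4
[-0.0151, 0.0248, -0.2081, 0.0]
[-0.0151, 0.0248, -0.2081, 0.0]
[ 0.5  0.7 -1.2]
scene 1582 lo [583.3  50.6  16.6] hi [658.5 147.5 386.4]
321 n [0.68 0.04 0.73] elev 46.9 ctr [642.9  97.5  67.9]
279 n [ 0.08  0.99 -0.13] elev -7.2 ctr [625.3 142.9  41.5]
248 n [-0.01  0.15  0.99] elev 81.6 ctr [618.9  97.2  77.3]
```

>>> step_arm([
  {"travel": [0, 0, 0.03], "turn": 0, "claw": 1},
  {"travel": [0, 0, 0.03], "turn": 0, "claw": 1},
  {"travel": [0, 0, 0], "turn": 0, "claw": 1},
  {"travel": [0, 0, 0], "turn": 0, "claw": -0.58},
  {"travel": [0, 0, 0], "turn": 0, "claw": -0.62},
])

```text
time_s: 31.08
position: [614.3, 45.7, 23.3]
orientation: [-0.0, 0.742, 0.671, 0.0]
ft_force: [0.9, 0.0, 0.1]
width: 71.1
finger_force: 0.0
```

>>> step_arm([
  {"travel": [0, 0, 0], "turn": 0, "claw": -1},
  {"travel": [0, 0, 0], "turn": 0, "claw": -1},
  {"travel": [0, 0, -0.2], "turn": 0, "claw": -1},
  {"travel": [0, 0, -0.4], "turn": 0, "claw": -1},
  {"travel": [0, 0, -0.4], "turn": 0, "claw": -1},
])

```text
time_s: 31.7
position: [613.9, 45.5, 174.4]
orientation: [-0.0, 0.742, 0.671, -0.0]
ft_force: [0.2, 0.4, 0.4]
width: 87.4
finger_force: 0.0
```

>>> step_arm([
  {"travel": [0, 0, 0], "turn": 0, "claw": -1},
])

```text
time_s: 31.82
position: [616.8, 45.6, 180.9]
orientation: [0.004, 0.742, 0.671, 0.005]
ft_force: [1.2, -0.6, 0.2]
width: 87.8
finger_force: 0.0
```

Run:
```python
from h import *
s=lying("wrist",106,(617,85),r=85); save("lw2",s); s=lying("scene",106,(617,85),r=85)
off(617,70,47)
```

```text
wrist n 13203 lo [584.3  29.8  48.6] hi [654.7 137.4  69.4]
[619.3  83.5] [109.3  68.7] 84.2 ztop 68.0 [66.8 69.2]
scene n 1442 lo [593.6  31.4  17.9] hi [658.6 142.3  71.3]
[622.6  86.1] [114.7  70.4] 86.4 ztop 68.0 [62.3 70.7]
avg [613.81  45.5  171.71] [0.45 0.02 1.26] yaw 84.25
units [0.1646 0.0048 0.8314]
```

>>> step_arm([
  {"travel": [0.209, 0.011, 0.2], "turn": 0, "claw": -1},
  {"travel": [0, 0, 0.35], "turn": 0, "claw": -1},
  {"travel": [0, 0, 0.26], "turn": 0, "claw": -1},
  {"travel": [0, 0, 0], "turn": 0, "claw": 1},
  {"travel": [0, 0, 0], "turn": 0, "claw": 1},
], force=5)

```text
time_s: 32.8
position: [619.7, 76.5, 53.1]
orientation: [0.0, 0.742, 0.671, 0.001]
ft_force: [-0.5, 0.1, 0.9]
width: 71.1
finger_force: 0.4
```

>>> step_arm([
  {"travel": [0, 0, 0], "turn": 0, "claw": 1},
  {"travel": [0, 0, 0], "turn": 0, "claw": 1},
  {"travel": [-0.07, 0, 0], "turn": 0, "claw": 1},
  {"travel": [-0.06, 0, 0], "turn": 0, "claw": 1},
])

```text
time_s: 33.3
position: [617.8, 57.1, 53.2]
orientation: [0.0, 0.742, 0.671, 0.001]
ft_force: [0.1, 2.7, 4.1]
width: 68.8
finger_force: 5.0
```

>>> step_arm([
  {"travel": [-0.02, 0, 0], "turn": 0, "claw": 1},
  {"travel": [-0.02, 0, 0], "turn": 0, "claw": 1},
  {"travel": [0, 0, 0], "turn": 0, "claw": 1},
])

```text
time_s: 33.67
position: [616.9, 51.0, 52.5]
orientation: [0.0, 0.742, 0.671, 0.001]
ft_force: [-0.3, 2.2, 5.2]
width: 69.0
finger_force: 5.0
```

>>> step_arm([
  {"travel": [-0.075, 0, -0.056], "turn": 0, "claw": 1},
  {"travel": [-0.077, 0, -0.043], "turn": 0, "claw": 1},
  {"travel": [-0.085, 0, -0.027], "turn": 0, "claw": 1},
  {"travel": [-0.088, 0, -0.01], "turn": 0, "claw": 1},
  {"travel": [0, 0, 0], "turn": 0, "claw": 1},
])

```text
time_s: 34.3
position: [611.4, 0.7, 72.4]
orientation: [0.0, 0.742, 0.67, -0.001]
ft_force: [-0.8, 0.7, 5.0]
width: 69.1
finger_force: 5.0
```

Run:
```python
from h import *
plan(620,40,92); print(arm.state()["ft_force"].round(1))
normals("scene",106,(615,30),zmin=12,r=90)
```

```text
pos [611.4   0.7  72.4] yaw 84.14 turn tot 0.0 n 1 w 69.1 t 34.3
[0.2667, 0.0301, -0.1306, 0.0]
[-0.8  0.7  5. ]
scene 1302 lo [585.5 -12.1  18. ] hi [652.5  77.5 420.2]
368 n [0.06 0.56 0.82] elev 55.5 ctr [618.8  51.2 115. ]
205 n [ 0.99 -0.13  0.03] elev 1.9 ctr [649.   24.5  91.7]
212 n [ 0.7   0.55 -0.45] elev -26.8 ctr [639.3  41.4  59.3]
```

>>> step_arm([
  {"travel": [-0.088, 0, 0.008], "turn": 0, "claw": 1},
  {"travel": [-0.07, 0, 0.02], "turn": 0, "claw": 1},
  {"travel": [0, 0, -0.2], "turn": 0, "claw": 1},
  {"travel": [0, 0, -0.2], "turn": 0, "claw": 1},
  {"travel": [0.3, 0, 0], "turn": 0, "claw": 1},
])

```text
time_s: 34.98
position: [614.8, 20.9, 129.8]
orientation: [0.002, 0.743, 0.669, 0.001]
ft_force: [-0.6, 0.7, -1.0]
width: 69.0
finger_force: 5.0
```

>>> step_arm([
  {"travel": [0.36, 0, 0], "turn": 0, "claw": 1},
  {"travel": [0, 0, 0.2], "turn": 0, "claw": 1},
  {"travel": [0, 0, 0], "turn": 0, "claw": 1},
])

```text
time_s: 35.35
position: [617.0, 77.2, 93.3]
orientation: [-0.002, 0.741, 0.671, -0.003]
ft_force: [0.3, 0.1, -1.3]
width: 69.0
finger_force: 5.0
```

Run:
```python
from h import *
plan(620,40,92); print(arm.state()["ft_force"].round(1))
normals("scene",106,(620,80),zmin=12,r=90)
```

```text
pos [617.   77.2  93.3] yaw 84.29 turn tot 0.0 n 1 w 69.0 t 35.35
[-0.2449, 0.0449, 0.0084, 0.0]
[ 0.3  0.1 -1.3]
scene 1540 lo [590.   74.3  43.8] hi [657.5 146.7 427.1]
384 n [ 0.73  0.67 -0.15] elev -8.4 ctr [645.8 117.3  97.2]
331 n [0.02 0.19 0.98] elev 79.1 ctr [621.6 110.7 151.8]
238 n [ 0.12  0.97 -0.2 ] elev -11.3 ctr [623.  128.7  94.9]
```

>>> step_arm([
  {"travel": [0, 0, 0.15], "turn": 0, "claw": 1},
  {"travel": [0, 0, 0.07], "turn": 0, "claw": 1},
  {"travel": [0, 0, 0.04], "turn": 0, "claw": 1},
  {"travel": [-0.03, 0, 0.03], "turn": 0, "claw": 1},
  {"travel": [0, 0, 0], "turn": 0, "claw": 1},
])

```text
time_s: 36.02
position: [618.9, 72.6, 54.7]
orientation: [0.0, 0.742, 0.671, 0.0]
ft_force: [0.8, 0.6, 0.2]
width: 68.7
finger_force: 5.0
```

Run:
```python
from h import *
plan(620,40,92); print(arm.state()["ft_force"].round(1))
normals("scene",106,(620,80),zmin=12,r=90)
```

```text
pos [618.9  72.6  54.7] yaw 84.22 turn tot 0.0 n 1 w 68.7 t 36.02
[-0.2155, 0.0291, -0.2484, 0.0]
[0.8 0.6 0.2]
scene 1393 lo [590.6  69.5  13.8] hi [658.7 142.1 391. ]
316 n [ 0.72  0.68 -0.13] elev -7.3 ctr [647.3 114.2  65. ]
298 n [0.03 0.18 0.98] elev 79.5 ctr [623.8 104.8 114.1]
196 n [ 0.15  0.97 -0.19] elev -10.9 ctr [626.4 125.3  62.3]
```

>>> step_arm([
  {"travel": [-0.02, 0, 0.03], "turn": 0, "claw": 1},
  {"travel": [-0.02, 0, 0.03], "turn": 0, "claw": 1},
  {"travel": [0, 0, 0], "turn": 0, "claw": 1},
])

```text
time_s: 36.45
position: [618.4, 66.4, 45.5]
orientation: [0.001, 0.742, 0.671, 0.0]
ft_force: [0.9, -1.9, 2.9]
width: 69.3
finger_force: 5.0
```

Run:
```python
from h import *
print(arm.state()["ft_force"].round(1))
normals("scene",106,(620,80),zmin=12,r=90)
```

```text
[ 0.9 -1.9  2.9]
scene 1317 lo [592.2  63.   13.5] hi [658.  136.2 383.4]
331 n [ 0.79  0.61 -0.02] elev -0.9 ctr [647.3 103.8  65.1]
265 n [ 0.11  0.99 -0.06] elev -3.2 ctr [624.3 117.4  84.6]
221 n [-0.03  0.05  1.  ] elev 86.8 ctr [620.9  91.4 110.7]
```

>>> step_arm([
  {"travel": [0, 0, 0.005], "turn": 0, "claw": 1},
  {"travel": [0, 0, 0], "turn": 0, "claw": -0.6},
  {"travel": [0, 0, 0], "turn": 0, "claw": -1},
  {"travel": [0, 0, 0], "turn": 0, "claw": -1},
  {"travel": [0, 0, -0.05], "turn": 0, "claw": -1},
])

```text
time_s: 37.12
position: [617.5, 67.3, 51.3]
orientation: [-0.001, 0.742, 0.671, -0.001]
ft_force: [0.7, -0.2, -0.3]
width: 87.8
finger_force: 0.0
```

>>> step_arm([
  {"travel": [0, 0, -0.2], "turn": 0, "claw": -1},
  {"travel": [0, 0, -0.4], "turn": 0, "claw": -1},
  {"travel": [0, 0, -0.4], "turn": 0, "claw": -1},
  {"travel": [0, 0, 0], "turn": 0, "claw": -1},
])

```text
time_s: 37.62
position: [620.4, 67.4, 210.5]
orientation: [0.004, 0.742, 0.671, 0.005]
ft_force: [0.0, 0.0, 0.3]
width: 87.8
finger_force: 0.0
```

```bash
cat >> h.py <<'E'
def basefit(s,x,y,r,h,t=5):
    C=cloud(s); m=(s["z_map"]>0)&(abs(C[...,2]-h)<t)&(np.hypot(C[...,0]-x,C[...,1]-y)<r)
    c=max(cv2.findContours(m.astype(np.uint8),0,1)[0],key=cv2.contourArea)[:,0]; Q=C[c[:,1],c[:,0]][:,:2]
    best=None
    for k in range(45):
        a=np.radians(k+np.arange(4)*45); D=np.array([np.cos(a),np.sin(a)]); p=Q@D; w=np.ptp(p,axis=0).mean()
        if best is None or w<best[0]: best=(w,k,0.5*D@((p.max(0)+p.min(0))/2))
    print("flats",round(best[0],1),"yaw",best[1],"centre",best[2].round(1),"z",np.median(C[m][:,2]).round(1)); return best
E
python3 - <<'E'
from h import *
s=vision.snapshot("wrist"); b=basefit(s,618,85,50,110)
off(b[2][0],b[2][1],85)
E
```

```text
flats 69.3 yaw 38 centre [620.5  80.2] z 109.2
avg [618.14  67.18 202.26] [0.74 0.06 2.43] yaw 84.26
units [0.0877 0.0067 0.7817]
```

>>> step_arm([
  {"travel": [0.088, 0.009, 0.2], "turn": 0, "claw": -1},
  {"travel": [0, 0, 0.35], "turn": 0, "claw": -1},
  {"travel": [0, 0, 0.23], "turn": 0, "claw": -1},
  {"travel": [0, 0, 0], "turn": 0, "claw": 1},
  {"travel": [0, 0, 0], "turn": 0, "claw": 1},
], force=10)

```text
time_s: 38.55
position: [621.2, 80.1, 86.3]
orientation: [0.0, 0.742, 0.671, 0.0]
ft_force: [-0.4, 0.3, 0.7]
width: 71.3
finger_force: 0.3
```

>>> step_arm([
  {"travel": [0, 0, 0], "turn": 0, "claw": 1},
  {"travel": [0, 0, 0], "turn": 0, "claw": 1},
])

```text
time_s: 38.8
position: [621.6, 80.2, 86.9]
orientation: [0.001, 0.742, 0.671, 0.001]
ft_force: [-0.3, -0.0, -0.5]
width: 69.7
finger_force: 9.9
```

Run:
```python
from h import *
off(545.8,-164,85); print(arm.state()["width"])
```

```text
avg [621.46  80.22  86.64] [0.06 0.02 0.12] yaw 84.25
units [-1.6705 -0.3389  0.0109]
69.04209000210372
```

>>> step_arm([
  {"travel": [0, 0, -0.3], "turn": 0, "claw": 1},
  {"travel": [0, 0, -0.36], "turn": 0, "claw": 1},
  {"travel": [0, 0, -0.36], "turn": 0, "claw": 1},
  {"travel": [-0.334, -0.068, 0], "turn": 0, "claw": 1},
  {"travel": [-0.334, -0.068, 0], "turn": 0, "claw": 1},
])

```text
time_s: 39.67
position: [590.3, -18.2, 238.7]
orientation: [0.0, 0.741, 0.671, 0.0]
ft_force: [0.5, -1.1, -0.5]
width: 69.2
finger_force: 10.0
```

>>> step_arm([
  {"travel": [-0.334, -0.068, 0], "turn": 0, "claw": 1},
  {"travel": [-0.334, -0.068, 0], "turn": 0, "claw": 1},
  {"travel": [-0.334, -0.068, 0], "turn": 0, "claw": 1},
  {"travel": [0, 0, 0], "turn": -0.04, "claw": 1},
  {"travel": [0, 0, 0], "turn": -0.04, "claw": 1},
])

```text
time_s: 40.3
position: [544.5, -164.9, 237.6]
orientation: [-0.0, 0.651, 0.759, -0.0]
ft_force: [0.7, -0.0, -1.0]
width: 69.2
finger_force: 10.0
```

>>> step_arm([
  {"travel": [0, 0, 0], "turn": -0.038, "claw": 1},
  {"travel": [0, 0, 0.2], "turn": 0, "claw": 1},
  {"travel": [0, 0, 0], "turn": 0, "claw": 1},
  {"travel": [0, 0, 0], "turn": 0, "claw": 1},
])

```text
time_s: 40.8
position: [545.0, -164.0, 208.7]
orientation: [-0.0, 0.605, 0.796, -0.0]
ft_force: [1.2, -0.8, 0.2]
width: 69.4
finger_force: 10.0
```

Run:
```python
from h import *
off(545.8,-164,95)
s=vision.snapshot("scene"); C=cloud(s); H=cv2.cvtColor(s["img"],cv2.COLOR_RGB2HSV)
for n,c,z0,z1 in(("L",106,118,150),("M",62,40,95)):
    m=(abs(H[...,0].astype(int)-c)<14)&(H[...,1]>60)&(np.hypot(C[...,0]-545,C[...,1]+164)<50)&(C[...,2]>z0)&(C[...,2]<z1); P=C[m]
    t=np.array([-.796,.605]); p=P[:,:2]@t; print(n,len(P),"z",P[:,2].min().round(1),"side mid",((p.min()+p.max())/2).round(1),"w",np.ptp(p).round(1))
```

```text
avg [ 545.24 -164.07  209.22] [0.15 0.05 0.3 ] yaw 105.49
units [-6.000e-04  3.700e-03  7.615e-01]
L 225 z 123.7 side mid -532.5 w 67.4
M 353 z 40.2 side mid -532.7 w 53.9
```

>>> step_arm([
  {"travel": [0, 0.003, 0.09], "turn": 0, "claw": 1},
  {"travel": [0, 0, 0.06], "turn": 0, "claw": 1},
  {"travel": [0, 0, 0.06], "turn": 0, "claw": 1},
  {"travel": [0, 0, 0], "turn": 0, "claw": 1},
])

```text
time_s: 41.6
position: [544.9, -163.7, 175.2]
orientation: [-0.001, 0.605, 0.796, -0.0]
ft_force: [-0.1, -0.5, -0.8]
width: 69.6
finger_force: 10.0
```

>>> step_arm([
  {"travel": [0, 0, 0], "turn": 0, "claw": 1},
])

```text
time_s: 41.72
position: [545.5, -163.9, 176.8]
orientation: [0.0, 0.605, 0.796, 0.0]
ft_force: [0.1, 0.0, -0.7]
width: 69.4
finger_force: 10.0
```

>>> step_arm([
  {"travel": [0, 0, 0.12], "turn": 0, "claw": 1},
  {"travel": [0, 0, 0.12], "turn": 0, "claw": 1},
  {"travel": [0, 0, 0.12], "turn": 0, "claw": 1},
  {"travel": [0, 0, 0.1], "turn": 0, "claw": 1},
  {"travel": [0, 0, 0], "turn": 0, "claw": 1},
])

```text
time_s: 42.35
position: [544.5, -163.5, 105.4]
orientation: [-0.002, 0.605, 0.796, -0.0]
ft_force: [-0.6, 0.4, -0.4]
width: 69.3
finger_force: 10.0
```

>>> step_arm([
  {"travel": [0, 0, 0.03], "turn": 0, "claw": 1},
  {"travel": [0, 0, 0.03], "turn": 0, "claw": 1},
  {"travel": [0, 0, 0], "turn": 0, "claw": 1},
])

```text
time_s: 42.72
position: [545.4, -163.9, 98.6]
orientation: [-0.0, 0.605, 0.796, -0.0]
ft_force: [0.6, 0.5, -0.8]
width: 69.4
finger_force: 10.0
```

>>> step_arm([
  {"travel": [0, 0, 0.015], "turn": 0, "claw": 1},
  {"travel": [0, 0, 0.012], "turn": 0, "claw": 1},
  {"travel": [0, 0, 0], "turn": 0, "claw": 1},
])

```text
time_s: 43.1
position: [545.4, -163.9, 94.6]
orientation: [0.0, 0.605, 0.796, 0.0]
ft_force: [0.4, -0.1, -1.2]
width: 69.5
finger_force: 10.0
```

>>> step_arm([
  {"travel": [0, 0, 0.008], "turn": 0, "claw": 1},
  {"travel": [0, 0, 0.005], "turn": 0, "claw": 1},
  {"travel": [0, 0, 0], "turn": 0, "claw": 1},
])

```text
time_s: 43.48
position: [545.4, -164.2, 94.2]
orientation: [0.001, 0.605, 0.796, -0.0]
ft_force: [-4.0, 0.1, 6.1]
width: 68.6
finger_force: 10.0
```

Contact on the tray; release and rise.

>>> step_arm([
  {"travel": [0, 0, 0], "turn": 0, "claw": -0.6},
  {"travel": [0, 0, 0], "turn": 0, "claw": -1},
  {"travel": [0, 0, 0], "turn": 0, "claw": -1},
  {"travel": [0, 0, 0], "turn": 0, "claw": -1},
  {"travel": [0, 0, -0.1], "turn": 0, "claw": -1},
])

```text
time_s: 44.1
position: [544.6, -163.5, 106.6]
orientation: [-0.001, 0.605, 0.796, -0.0]
ft_force: [-0.7, 0.1, -0.6]
width: 87.9
finger_force: 0.0
```

>>> step_arm([
  {"travel": [0, 0, -0.3], "turn": 0, "claw": -1},
  {"travel": [0, 0, -0.4], "turn": 0, "claw": -1},
  {"travel": [0, 0, -0.3], "turn": 0, "claw": -1},
  {"travel": [0, 0, 0], "turn": 0, "claw": -1},
  {"travel": [0, 0, 0], "turn": 0, "claw": -1},
])

```text
time_s: 44.72
position: [545.4, -163.8, 257.7]
orientation: [0.0, 0.605, 0.796, 0.0]
ft_force: [-0.7, -0.7, 0.0]
width: 87.7
finger_force: 0.0
```

Run:
```python
from h import *
s=vision.snapshot("wrist"); basefit(s,545.8,-164,48,118); basetilt("wrist",106,(545.8,-164),r=50,zmin=100)
s=vision.snapshot("scene"); cv2.imwrite("pics/fin.png",s["img"][100:340,160:480,::-1])
```

```text
flats 69.2 yaw 15 centre [ 546.3 -164.2] z 117.2
wrist n 6722 lo [ 513.1 -196.9  115.2] hi [ 578.8 -130.7  118.9]
plane 6448 of 6722 tilt 0.2 [ 0. -0.  1.] ctr [ 547.  -164.4  117.2]
```

View pics/fin.png

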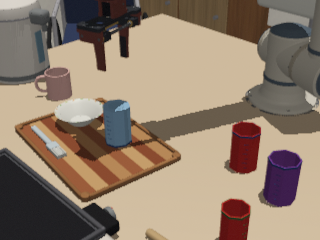

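The picture shows the blue beaker mouth down over the other two on the tray (around px 117,123), with the gripper clear above. Its base measures 117.2 mm high, with 0.2° tilt.

```bash
python3 -c "
from bench import arm
print(arm.hand_in())"
```

```text
the job is handed in; nothing more can be done
None
```

The job is handed in: the green beaker is over the yellow one and the blue over both, mouth down with rims flat on the tray and released, at about 45 s of the 72 s allowed; the hand-in call returned no verdict.

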